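Swing out the hook panel, hang the parts baskets, pin it half back

TASK

The counter's swinging hook panel is folded back, its stay pinned through the hole nearest the knob. Lift the stay off its pin and drop the hole nearest the stay's pivot over it, so that the panel is swung out; then hang every parts basket standing on the counter by its handle on the panel's double hooks, one basket to a hook; finally, with all the baskets left hanging, lift the stay off again and drop its middle hole over the pin. At the end all hangs still, and the other things on the counter are left where they are.

Things in the scene. Friction and masses are not known exactly. Their poses are not given: they have to be found in the camera images.
- hinge (a point): fixed point on the upright hinge axis of the white hook panel (z up), on a round post; 178 mm above the counter. The stand with the hinge post and the pin post is fixed to the counter; its yaw is this point's yaw: at yaw 0 the swung-out panel runs along -y from the hinge with its hooks facing -x.
- panel (a joint): angle of the hook panel about the hinge (rad): 0 folded back as at the start, growing as the panel's free end swings out towards the robot. The panel is 8 mm thick, reaches 343 mm from the hinge, 80 to 165 mm above the counter. It stays where it is left (friction about 0.12 N m).
- hook1 (a point): double hook nearest the hinge: two level steel prongs, 7 mm thick, 40 mm apart (centres), reaching 60 mm out from the panel, then rising 18 mm at the tips (68 mm out). This point is midway between the prongs, 40 mm out, on their centre line, 150 mm above the counter. Its x axis points from the tips to the panel, y along the panel to the hinge, z up.
- hook2 (a point): the middle double hook, the same, 100 mm further along the panel
- hook3 (a point): the double hook nearest the panel's free end, the same, 100 mm further again
- stay_knob (a point): middle of the upright black knob on the free end of the stay bar: a cylinder 16 mm in diameter standing 42 mm up from the bar's top, 225 mm from the bar's pivot; this point is 34 mm above the bar's underside. Its x axis points along the bar away from the pivot, z up out of the bar. Held by the knob, the bar can be raised and the panel pulled or pushed.
- hole_near (a point): hole of the stay nearest its pivot, 80 mm from it: centre of the hole at the bar's underside. The stay: a steel bar 240 mm long, 26 wide, 6 thick, on a pivot on top of the panel 320 mm from the hinge axis; there it swivels freely and hinges up (to 0.7 rad). Lying down its underside is 178 mm above the counter; it drops by its own weight (0.16 kg).
- hole_mid (a point): the middle hole, 134 mm from the pivot. All three holes are 14 mm square, right through the bar.
- hole_far (a point): the hole nearest the knob, 190 mm from the pivot; on the pin at the start
- pin (a point): top of the fixed round-topped pin, 9 mm in diameter, that stands up 16 mm from a round post 178 mm tall; the level bar's underside lies on the post's top level, 16 mm below this point
- basket1_grip (a point): middle of the upright black grip block, 16 x 26 x 38 mm (x, y, z), on the middle of a parts basket's handle; 124 mm above the basket's underside, 19 mm above the centre of the handle's crossbar. May be absent.
- basket2_grip (a point): the same point of another, equal basket; may be absent
- basket3_grip (a point): the same point of another, equal basket; may be absent
- basket1: parts basket: grey open box 60 x 80 mm (x, y), 45 mm tall, 0.18 kg, with an aluminium arch handle in its y-z plane: crossbar 8 mm thick, 74 mm long along y, its centre 105 mm above the underside, on two 8 mm uprights at y = -37 and 37 mm. Origin at the centre of its underside.
- basket2: basket2, the same
- basket3: basket3, the same
- small_carton: brown carton 55 x 75 x 45 mm, not to be disturbed; origin under its centre
- white_carton: white carton 60 x 90 x 50 mm, not to be disturbed; origin under its centre
- tape_roll: clear roll of tape 90 mm across, 45 mm tall, lying flat; not to be disturbed; origin under its centre
- screw_jar: jar 56 mm across, 70 mm tall; not to be disturbed; origin under its centre
- driver: screwdriver lying flat, not to be disturbed; origin under its middle

How it is judged:
On the way, in this order (a step that is already met when the one before it is completed fails the run):
1. the hole nearest the pivot lies down over the pin (horizontal distance between hole_near and pin below 0.004 m and height (world z) of hole_near below 0.182 m), for 0.3 s.
2. every basket hangs by its handle on a double hook while that hole is still over the pin (all of step 1 and ((x of basket1_grip in the frame of hook1 between -0.032 and 0.034 m and y of basket1_grip in the frame of hook1 between -0.017 and 0.017 m and z of basket1_grip in the frame of hook1 between 0.017 and 0.036 m and angle between basket1_grip's own z axis and vertical below 0.3 rad) or (x of basket1_grip in the frame of hook2 between -0.032 and 0.034 m and y of basket1_grip in the frame of hook2 between -0.017 and 0.017 m and z of basket1_grip in the frame of hook2 between 0.017 and 0.036 m and angle between basket1_grip's own z axis and vertical below 0.3 rad) or (x of basket1_grip in the frame of hook3 between -0.032 and 0.034 m and y of basket1_grip in the frame of hook3 between -0.017 and 0.017 m and z of basket1_grip in the frame of hook3 between 0.017 and 0.036 m and angle between basket1_grip's own z axis and vertical below 0.3 rad)) and ((x of basket2_grip in the frame of hook1 between -0.032 and 0.034 m and y of basket2_grip in the frame of hook1 between -0.017 and 0.017 m and z of basket2_grip in the frame of hook1 between 0.017 and 0.036 m and angle between basket2_grip's own z axis and vertical below 0.3 rad) or (x of basket2_grip in the frame of hook2 between -0.032 and 0.034 m and y of basket2_grip in the frame of hook2 between -0.017 and 0.017 m and z of basket2_grip in the frame of hook2 between 0.017 and 0.036 m and angle between basket2_grip's own z axis and vertical below 0.3 rad) or (x of basket2_grip in the frame of hook3 between -0.032 and 0.034 m and y of basket2_grip in the frame of hook3 between -0.017 and 0.017 m and z of basket2_grip in the frame of hook3 between 0.017 and 0.036 m and angle between basket2_grip's own z axis and vertical below 0.3 rad)) and ((x of basket3_grip in the frame of hook1 between -0.032 and 0.034 m and y of basket3_grip in the frame of hook1 between -0.017 and 0.017 m and z of basket3_grip in the frame of hook1 between 0.017 and 0.036 m and angle between basket3_grip's own z axis and vertical below 0.3 rad) or (x of basket3_grip in the frame of hook2 between -0.032 and 0.034 m and y of basket3_grip in the frame of hook2 between -0.017 and 0.017 m and z of basket3_grip in the frame of hook2 between 0.017 and 0.036 m and angle between basket3_grip's own z axis and vertical below 0.3 rad) or (x of basket3_grip in the frame of hook3 between -0.032 and 0.034 m and y of basket3_grip in the frame of hook3 between -0.017 and 0.017 m and z of basket3_grip in the frame of hook3 between 0.017 and 0.036 m and angle between basket3_grip's own z axis and vertical below 0.3 rad))), for 0.3 s.
At the end, for the whole second after the job is handed in: The stay lies down (within 4 mm) with its middle hole over the pin (within 4 mm); every basket present hangs by its crossbar on both prongs of a double hook (within 17 mm of its middle, within 0.3 rad of upright); baskets hang still (under 0.12 m/s) and the panel is at rest (horizontal distance between hole_mid and pin below 0.004 m and height (world z) of hole_mid below 0.182 m and ((x of basket1_grip in the frame of hook1 between -0.032 and 0.034 m and y of basket1_grip in the frame of hook1 between -0.017 and 0.017 m and z of basket1_grip in the frame of hook1 between 0.017 and 0.036 m and angle between basket1_grip's own z axis and vertical below 0.3 rad) or (x of basket1_grip in the frame of hook2 between -0.032 and 0.034 m and y of basket1_grip in the frame of hook2 between -0.017 and 0.017 m and z of basket1_grip in the frame of hook2 between 0.017 and 0.036 m and angle between basket1_grip's own z axis and vertical below 0.3 rad) or (x of basket1_grip in the frame of hook3 between -0.032 and 0.034 m and y of basket1_grip in the frame of hook3 between -0.017 and 0.017 m and z of basket1_grip in the frame of hook3 between 0.017 and 0.036 m and angle between basket1_grip's own z axis and vertical below 0.3 rad)) and ((x of basket2_grip in the frame of hook1 between -0.032 and 0.034 m and y of basket2_grip in the frame of hook1 between -0.017 and 0.017 m and z of basket2_grip in the frame of hook1 between 0.017 and 0.036 m and angle between basket2_grip's own z axis and vertical below 0.3 rad) or (x of basket2_grip in the frame of hook2 between -0.032 and 0.034 m and y of basket2_grip in the frame of hook2 between -0.017 and 0.017 m and z of basket2_grip in the frame of hook2 between 0.017 and 0.036 m and angle between basket2_grip's own z axis and vertical below 0.3 rad) or (x of basket2_grip in the frame of hook3 between -0.032 and 0.034 m and y of basket2_grip in the frame of hook3 between -0.017 and 0.017 m and z of basket2_grip in the frame of hook3 between 0.017 and 0.036 m and angle between basket2_grip's own z axis and vertical below 0.3 rad)) and ((x of basket3_grip in the frame of hook1 between -0.032 and 0.034 m and y of basket3_grip in the frame of hook1 between -0.017 and 0.017 m and z of basket3_grip in the frame of hook1 between 0.017 and 0.036 m and angle between basket3_grip's own z axis and vertical below 0.3 rad) or (x of basket3_grip in the frame of hook2 between -0.032 and 0.034 m and y of basket3_grip in the frame of hook2 between -0.017 and 0.017 m and z of basket3_grip in the frame of hook2 between 0.017 and 0.036 m and angle between basket3_grip's own z axis and vertical below 0.3 rad) or (x of basket3_grip in the frame of hook3 between -0.032 and 0.034 m and y of basket3_grip in the frame of hook3 between -0.017 and 0.017 m and z of basket3_grip in the frame of hook3 between 0.017 and 0.036 m and angle between basket3_grip's own z axis and vertical below 0.3 rad)) and linear speed of each of basket1, basket2, basket3 below 0.12 m/s and velocity of joint panel between -0.05 and 0.05 rad/s); the robot touches nothing.
It fails at once if the small carton is pushed about (more than 8 cm) (distance of small_carton from where it was at the start of the episode above 0.08 m).
It fails at once if the white carton is pushed about (more than 8 cm) (distance of white_carton from where it was at the start of the episode above 0.08 m).
It fails at once if the tape roll is pushed about (more than 8 cm) (distance of tape_roll from where it was at the start of the episode above 0.08 m).
It fails at once if the screw jar is pushed about (more than 8 cm) (distance of screw_jar from where it was at the start of the episode above 0.08 m).
It fails at once if the driver is pushed about (more than 8 cm) (distance of driver from where it was at the start of the episode above 0.08 m).
Of basket1, basket2, basket3 only 2 to 3 are there at a start; the rules pass over those that are not, and their reading is None.
At some moment in a run one of basket1, basket2, basket3 may be knocked a few centimetres aside while the robot is not near it.
Once in a run the grip may slacken for a moment while it holds something.
It also fails if it takes over 208 s, if anything falls off the work surface, if the arm or the gripper's body presses on something with over 40 N, if the wrist force passes 120 N, or if a joint passes its speed limit or range.

ROBOT

A 7-joint arm with a two-finger parallel gripper is mounted at the origin on the work surface. World frame = base frame: x ahead of the robot, y to its left, z up, the work surface at z = 0. Lengths are in m, angles in rad, forces in N, time in s.
With the tool pointing down it reaches from about 0.4 to 0.875 m from the base axis. Payload 19.3 kg.
Tool frame: the origin (TCP) lies at the very end of the fingers, on their centre line; the grasp point (between the pads) lies bot.tcp_to_grasp behind it (bot.tcp_to_grasp is the distance from the TCP to the grasp point, in m); z points along the fingers, y is the direction in which the jaws open and shut (so a half turn about z gives the same grasp; the last joint's range is limited). The gripper opens to 85 mm and grips with 20 to 120 N. Pads are 22 mm wide; open, the fingers measure 114 mm over their backs; the gripper's body (76 mm by 85 mm) begins 54 mm behind the grasp point. The pads swing forward as they close: fully open they stand 13 mm farther back than shut.
Start: joints at [-1.278, 0.521, -0.036, 1.599, 0.021, 1.021, -0.113], TCP at [0.222, 0.584, 0.198] pointing down, gripper open.
Joint ranges: [-2.91, 2.91], [-0.3, 2.13], [-1.5, 1.42], [0.17, 2.43], [-1.26, 4.41], [0.16, 1.93], [-2.52, 2.52]. Speed limits (rad/s): [1.89, 1.89, 2.39, 2.39, 3.01, 3.01, 3.01].

INTERFACE

Orientations are given as [roll, pitch, yaw] about the fixed x, y, z axes, in that order (R = Rz(yaw) Ry(pitch) Rx(roll)).
In Python, from workcell import bot gives the robot as it stands.
- The arm moves only by the tool servo_tool, never from a script. Its argument "targets" is a list of rows, each a list of 2 entries, a list of its own where there are three numbers: the shift along the tool's x, y, z in units of 0.05 m (1.0 is 0.05 m), then the turn about the tool's z in units of 5 degrees (1.0 is 5 degrees). A call has 1 to 12 rows; each row shifts and turns the commanded pose from where the row before left it, along the tool's axes as they then stand; what a row does not reach is not made up. A row lasts 1/8 s, in which the tool goes at most 62.5 mm and 10.7 degrees, less where a joint would pass 70% of its speed; a pose out of reach is approached as far as the arm can. A call with a number of a shift or a turn outside -1 to 1 is refused whole. A call with a gripper value outside its range is refused whole. "gripper" is the opening, from -1 (shut) to 1 (fully open), so that 0 is half open, set as the call begins (left out, the last holds). The fingers move at their own pace and stop on an object; "newtons" is the grip in N (left out, the last holds). Time passes only in rows, so rows that do not move let the fingers close. It gives the time, the measured TCP pose, the force and the opening at its end, in the units of the state.
- bot.observe(): the state, without advancing time (a new reading comes with each control period).
- bot.grab_frame(name): name is "scene" or "top" or "wrist"; returns the picture (480x640x3 uint8, blue, green, red); there is no depth.
- bot.get_calibration(name): a dict with "fx", "fy", "cx", "cy" (pixels), "k1" (the pictures are not rectified: a ray, as slopes to the right and down, at radius r is drawn at 1 + k1 r^2 times it, then the intrinsics apply), "pose" (4x4, takes a point from camera to world coordinates). Camera axes: x right, y up, looking along -z (the intrinsics and any distortion apply to the point x, -y, -z); pixel columns grow to the right and rows downward; lengths in m; the calibration is good to about 2 mm. A picture is of the moment at which its call begins: read the wrist's pose just before it. get_calibration takes no time and is no camera call; for the wrist camera it gives the pose at the moment of the call.
- bot.job_done(): hands the job in, once; it reports no verdict.
The state is a dict: "clock": time; "qpos": joint angles; "qd": joint speeds; "joint_efforts": joint torques, N m; "position": TCP position; "tool_rot": TCP orientation; "force": force on the tool from outside, world axes, zero at the start; "moment": the same for the moment, N m; "grip_width": finger opening in m.
Only numpy, scipy, OpenCV 4.12 (cv2) and the standard library are available. Lean on these libraries where they do the work, as an engineer would, in place of code of your own. Each camera call takes 0.05 s, during which the arm holds its last target.

## Working session

There is one attempt and no reset: what is moved stays moved. The work goes in short steps, Python scripts to look and compute and a tool call to move; the robot and the scene stay as the last step left them, time stands still between calls to the robot, and variables do not carry over. Pictures are saved under pics/ and viewed, and the job is handed in when it is done.

Besides the shell and the picture viewer there is one more tool, called after ">>>" as name(argument=value, ...), one argument or row to a line, values as JSON. servo_tool: Moves the arm, as the interface text tells. Its arguments: {"type":"object","properties":{"targets":{"type":"array","items":{"type":"array"}},"gripper":{"type":"number"},"newtons":{"type":"number"}},"required":["targets"]}

```bash
ls; mkdir -p pics; python3 - <<'E'
from workcell import bot
import cv2
s=bot.observe(); print(s)
print(bot.tcp_to_grasp)
for n in ["scene","top","wrist"]:
    c=bot.get_calibration(n); print(n,c)
    cv2.imwrite(f"pics/{n}0.png",bot.grab_frame(n))
E
```

```text
pics
{'clock': 0.0, 'qpos': array([-1.27819246,  0.52201268, -0.0363031 ,  1.59999889,  0.02120786,
        1.02109604, -0.11277163]), 'qd': array([ 0.00088078, -0.00067017,  0.00062298, -0.00110783, -0.00052464,
       -0.00072457,  0.0022392 ]), 'joint_efforts': array([-7.78228932e-04, -9.27104473e+01,  1.97934307e+00, -3.69928336e+01,
        1.77285634e-02,  8.33258528e-03,  3.73553007e-05]), 'position': array([0.22173179, 0.58394922, 0.19773012]), 'tool_rot': array([-3.14046716e+00,  9.92586740e-05,  2.77879011e+00]), 'force': array([ 0.78407503,  0.71622   , -0.24066357]), 'moment': array([0.01294127, 0.04383507, 0.00325344]), 'grip_width': 0.0850421767205486}
0.0187
scene {'fx': 617.7869597864108, 'fy': 617.7869597864108, 'cx': 325.98542826587277, 'cy': 243.31059752435675, 'k1': -0.1890804248091152, 'pose': array([[-0.66639921, -0.52765584,  0.52677453,  1.33358008],
       [ 0.74558842, -0.47460065,  0.46781633,  0.62208656],
       [ 0.00316152,  0.70450943,  0.70968759,  1.09606136],
       [ 0.        ,  0.        ,  0.        ,  1.        ]])}
top {'fx': 442.2140455623338, 'fy': 442.2140455623338, 'cx': 323.74358473600097, 'cy': 236.95440859296713, 'k1': -0.06425423327415428, 'pose': array([[-0.02091708,  0.98931643, -0.14427572,  0.47154031],
       [-0.99956735, -0.0236784 , -0.01744851, -0.00761933],
       [-0.02067832,  0.14384833,  0.98938368,  1.09293868],
       [ 0.        ,  0.        ,  0.        ,  1.        ]])}
wrist {'fx': 369.58709914137245, 'fy': 369.58709914137245, 'cx': 323.20442911163695, 'cy': 233.84376313713315, 'k1': -0.07911197016964397, 'pose': array([[ 0.35423262, -0.90105032, -0.25025501,  0.15808466],
       [ 0.9351557 ,  0.34081107,  0.09660039,  0.60876136],
       [-0.00175213, -0.26824641,  0.96334874,  0.37282327],
       [ 0.        ,  0.        ,  0.        ,  1.        ]])}
```

View pics/scene0.png

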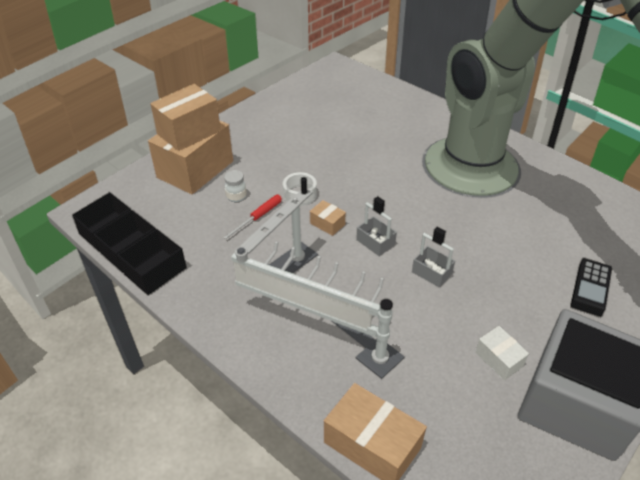

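View pics/top0.png

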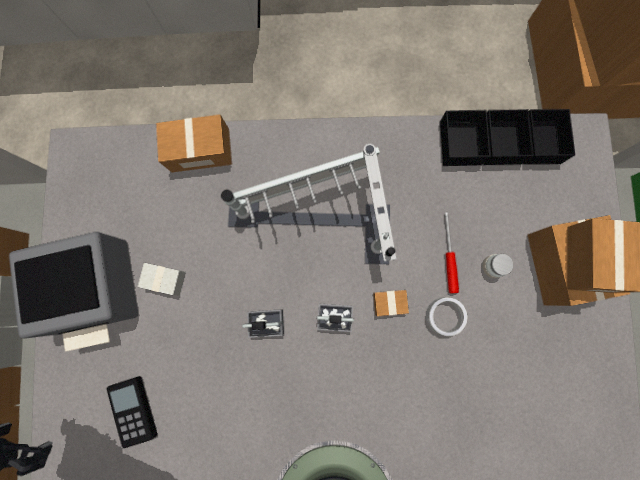

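View pics/wrist0.png

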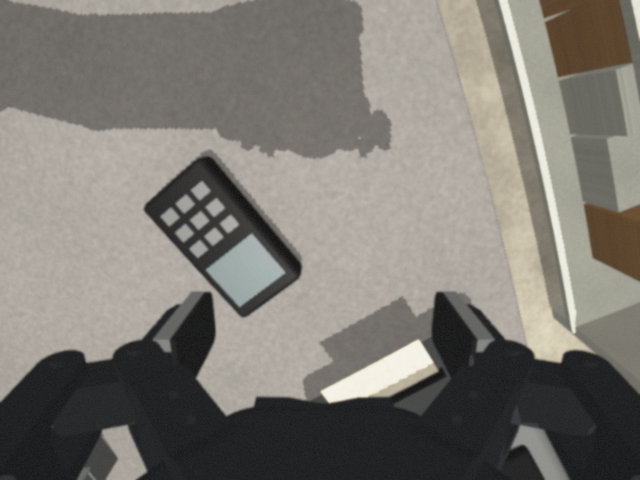

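The top view shows two baskets, with grips near (262,324) and (335,319). The panel's hinge is near (232,200), its free end and the stay pivot near (370,150), and the knob near (390,254). Next I'll write helpers and look at enlarged crops.

```bash
cat > h.py <<'E'
import numpy as np, cv2
from workcell import bot
from scipy.spatial.transform import Rotation as R
def KD(c):
    K=np.array([[c["fx"],0,c["cx"]],[0,c["fy"],c["cy"]],[0,0,1.]]); return K,np.array([c["k1"],0,0,0,0.])
def ray(c,u,v):
    K,D=KD(c)
    p=cv2.undistortPoints(np.array([[[u,v]]],float),K,D)[0,0]
    d=c["pose"][:3,:3]@np.array([p[0],-p[1],-1.]); return c["pose"][:3,3],d
def onz(c,u,v,z):
    o,d=ray(c,u,v); return o+d*(z-o[2])/d[2]
def proj(c,P):
    P=np.atleast_2d(P); q=(P-c["pose"][:3,3])@c["pose"][:3,:3]
    q=q*np.array([1,-1,-1]); K,D=KD(c)
    return cv2.projectPoints(q,np.zeros(3),np.zeros(3),K,D)[0][:,0]
def tri(pairs):
    A=np.zeros((3,3));b=np.zeros(3)
    for c,u,v in pairs:
        o,d=ray(c,u,v); d=d/np.linalg.norm(d); M=np.eye(3)-np.outer(d,d); A+=M;b+=M@o
    x=np.linalg.solve(A,b)
    res=[np.round(proj(c,x)[0]-[u,v],1) for c,u,v in pairs]
    return x,res
def crop(img,x0,y0,x1,y1,s,fn): cv2.imwrite(fn,cv2.resize(img[y0:y1,x0:x1],None,fx=s,fy=s,interpolation=cv2.INTER_CUBIC))
def blobs(img,c,zs,vmax=50,roi=(0,0,640,480),amin=20):
    x0,y0,x1,y1=roi; m=(img.max(2)<vmax).astype(np.uint8); k=np.zeros_like(m);k[y0:y1,x0:x1]=m[y0:y1,x0:x1]
    n,l,st,ce=cv2.connectedComponentsWithStats(k)
    for i in range(1,n):
        if st[i,4]>=amin: print(st[i],ce[i].round(1))
def tool(P,s=None):
    """world point(s) -> tool frame of the current pose, in m"""
    s=s or bot.observe(); return R.from_euler('xyz',s["tool_rot"]).inv().apply(np.array(P)-s["position"])
E
python3 - <<'E'
from h import *
t=cv2.imread("pics/top0.png"); s=cv2.imread("pics/scene0.png")
crop(t,210,130,410,280,4,"pics/t1.png"); crop(s,220,160,470,340,3.2,"pics/s1.png")
ct=bot.get_calibration("top");cs=bot.get_calibration("scene")
print("top");blobs(t,ct,0,55,(200,120,420,345),10)
print("sc");blobs(s,cs,0,55,(220,160,470,380),10)
E
```

```text
top
[221 190  12  12 100] [226.6 195.4]
[362 205  13  35 146] [368.7 224.5]
[254 212  18  15  99] [260.7 217.2]
[273 213  12   4  23] [277.  213.8]
[293 213   4   9  16] [294.3 216.8]
[310 214   4  11  15] [311.5 218.5]
[336 215   3   9  12] [336.7 218.8]
[361 215   3   6  10] [362.2 217.7]
[235 217  17  10  97] [242.8 222.3]
[366 240  14  24 115] [371.6 254.1]
[386 248   9   8  41] [389.8 252.2]
[265 313  10   2  14] [269.1 313.5]
[250 318  18  17 159] [257.8 327.2]
[330 318  11  10  64] [334.7 322. ]
sc
[458 160  12   5  17] [463.9 162. ]
[302 178   5  16  62] [303.6 185.4]
[374 198  10  15 122] [378.3 204.8]
[433 228  12  16 137] [438.4 235.4]
[381 300  11  10  88] [386.  304.3]
```

View pics/t1.png

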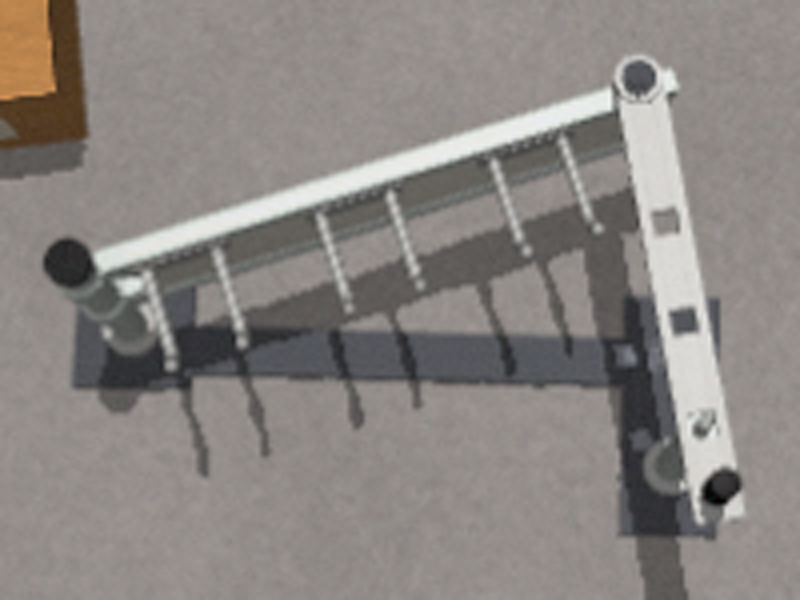

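View pics/s1.png

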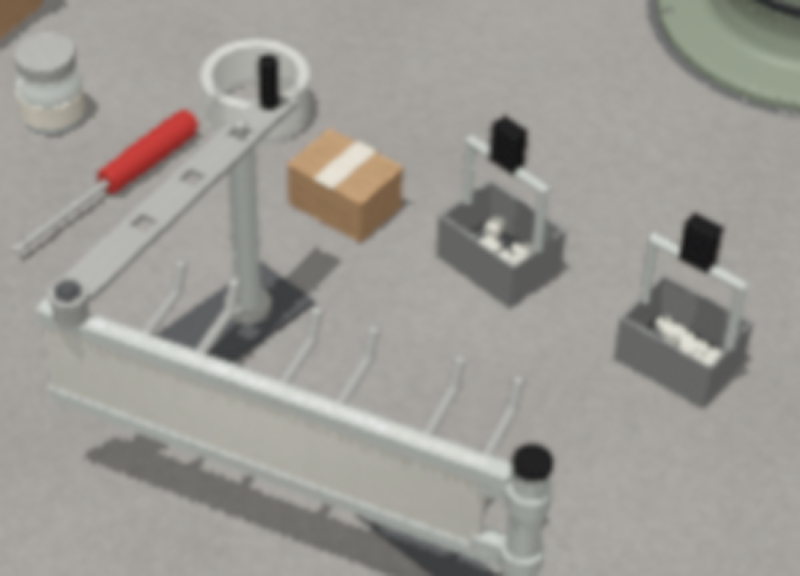

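```bash
python3 - <<'E'
from h import *
np.set_printoptions(precision=4,suppress=True)
ct=bot.get_calibration("top");cs=bot.get_calibration("scene")
T=lambda U,V:(ct,210+(U+.5)/4-.5,130+(V+.5)/4-.5)
S=lambda U,V:(cs,220+(U+.5)/3.2-.5,160+(V+.5)/3.2-.5)
def oz(c,u,v,z): return onz(c,u,v,z)
print("pin tri",tri([T(704,418),S(239,129)]), oz(*T(704,420),.19))
print("knob top tri",tri([T(724,482),S(268,61)]))
print("pivot tri",tri([T(638,76),S(68,292)]))
print("hinge tri",tri([T(68,263),S(532,460)]))
n=oz(*T(666,221),.184);m=oz(*T(684,321),.184)
n2=oz(*S(144,222),.184);m2=oz(*S(191,176),.184)
print("near",n,n2,"mid",m,m2)
print("hole tri",tri([T(666,221),S(144,222)]),tri([T(684,321),S(191,176)]))
print("grips",tri([(ct,260.5,323.5),(cs,438.4,235.4)]),tri([(ct,335,320),(cs,378.3,204.8)]))
E
python3 - <<'E'
from h import *
t=cv2.imread("pics/top0.png"); 
crop(t,230,290,430,350,4,"pics/t2.png")
E
```

```text
pin tri (array([ 0.606 , -0.1193,  0.1888]), [array([-0.1,  0.1]), array([-0.1, -0. ])]) [ 0.605  -0.1194  0.19  ]
knob top tri (array([ 0.5691, -0.1241,  0.2245]), [array([ 0.2, -0.2]), array([0.2, 0. ])])
pivot tri (array([ 0.792 , -0.0926,  0.1868]), [array([ 0., -0.]), array([0., 0.])])
hinge tri (array([0.699 , 0.2128, 0.1823]), [array([ 0.2, -0.1]), array([0.3, 0. ])])
near [ 0.7126 -0.1045  0.184 ] [ 0.7121 -0.105   0.184 ] mid [ 0.6585 -0.1118  0.184 ] [ 0.659  -0.1136  0.184 ]
hole tri (array([ 0.7124, -0.1045,  0.1846]), [array([ 0., -0.]), array([0., 0.])]) (array([ 0.6589, -0.1125,  0.1844]), [array([ 0.3, -0.2]), array([0.4, 0.1])])
grips (array([0.4253, 0.1522, 0.1245]), [array([-0.8,  0.6]), array([-1.,  0.])]) (array([ 0.4317, -0.012 ,  0.123 ]), [array([ 0.4, -0.3]), array([0.5, 0. ])])
```

View pics/t2.png

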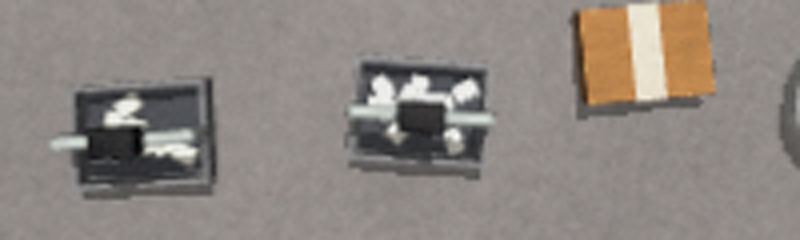

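Two baskets are present. The measured lengths agree with the given ones:

| From the pivot or hinge | Measured | Given |
|---|---|---|
| Pivot to near hole | 80.5 mm | 80 mm |
| Pivot to mid hole | 134 mm | 134 mm |
| Hinge to pivot | 319 mm | 320 mm |

I'll go to the knob with the jaws across the bar.

>>> servo_tool(
  targets=[
    [[0, 0, -0.45], -0.97],
    [[0, 0, -0.45], -0.97],
    [[0, 0, -0.45], -0.97],
    [[0, 0, -0.45], -0.97],
    [[0, 0, -0.3], -0.97],
    [[0, 0, 0], -0.97],
  ],
)

```text
clock: 0.9
position: [0.2219, 0.5846, 0.3043]
tool_rot: [3.14, 0.001, -2.994]
force: [0.2, -0.0, 0.4]
grip_width: 0.0856
```

```bash
cat >> h.py <<'E'
def go(P,yaw=None):
    s=bot.observe(); d=tool(P,s)/.05
    print("t %.2f pos"%s["clock"],s["position"].round(4),"rpy",s["tool_rot"].round(3),"q7 %.2f"%s["qpos"][6],"F",s["force"].round(1),"w %.4f"%s["grip_width"])
    print("units",d.round(3), "turn", None if yaw is None else round(float(-np.rad2deg((yaw-s["tool_rot"][2]+np.pi)%(2*np.pi)-np.pi)/5),2))
E
python3 -c "
from h import *
go([.569,-.1243,.26],np.deg2rad(188.1))"
```

```text
t 0.90 pos [0.2219 0.5846 0.3043] rpy [ 3.140e+00  1.000e-03 -2.994e+00] q7 0.36 F [ 0.2 -0.   0.4] w 0.0856
units [ -4.777 -15.047   0.87 ] turn 0.07
```

>>> servo_tool(
  targets=[
    [[-0.25, -0.6, 0], 0],
    [[-0.25, -0.7, 0], 0],
    [[-0.25, -0.8, 0], 0],
    [[-0.25, -0.8, 0], 0],
    [[-0.25, -0.8, 0], 0],
    [[-0.25, -0.8, 0], 0],
    [[-0.25, -0.8, 0], 0],
    [[-0.25, -0.8, 0], 0],
    [[-0.25, -0.8, 0], 0],
    [[-0.25, -0.8, 0], 0],
    [[-0.25, -0.8, 0], 0],
    [[-0.25, -0.8, 0], 0],
  ],
)

```text
clock: 2.4
position: [0.4378, 0.1445, 0.3033]
tool_rot: [-3.142, -0.0, -2.996]
force: [0.5, 0.1, -0.1]
grip_width: 0.0854
```

```bash
python3 -c "
from h import *
go([.569,-.1243,.26],np.deg2rad(188.1))"
```

```text
t 2.40 pos [0.4378 0.1445 0.3033] rpy [-3.142 -0.    -2.996] q7 1.29 F [ 0.5  0.1 -0.1] w 0.0854
units [-1.819 -5.7    0.866] turn 0.04
```

>>> servo_tool(
  targets=[
    [[-0.22, -0.75, 0], 0],
    [[-0.22, -0.75, 0], 0],
    [[-0.22, -0.75, 0], 0],
    [[-0.22, -0.75, 0], 0],
    [[-0.22, -0.7, 0], 0],
    [[-0.22, -0.65, 0], 0],
    [[-0.18, -0.4, 0], 0],
    [[-0.1, -0.2, 0], 0],
    [[0, 0, 0], 0],
    [[0, 0, 0], 0],
  ],
)

```text
clock: 3.65
position: [0.5521, -0.0866, 0.3033]
tool_rot: [3.141, -0.0, -2.996]
force: [-0.7, -0.5, -0.3]
grip_width: 0.0855
```

```bash
python3 -c "
from h import *
go([.569,-.1243,.26],np.deg2rad(188.1))
c=bot.get_calibration('wrist'); im=bot.grab_frame('wrist'); cv2.imwrite('pics/w1.png',im)
print(proj(c,[[.569,-.1243,.226],[.605,-.119,.194]]))"
```

```text
t 3.65 pos [ 0.5521 -0.0866  0.3033] rpy [ 3.141 -0.    -2.996] q7 1.86 F [-0.7 -0.5 -0.3] w 0.0855
units [-0.224 -0.796  0.865] turn 0.05
[[267.05545962 246.05080218]
 [274.52293956 276.45010402]]
```

View pics/w1.png

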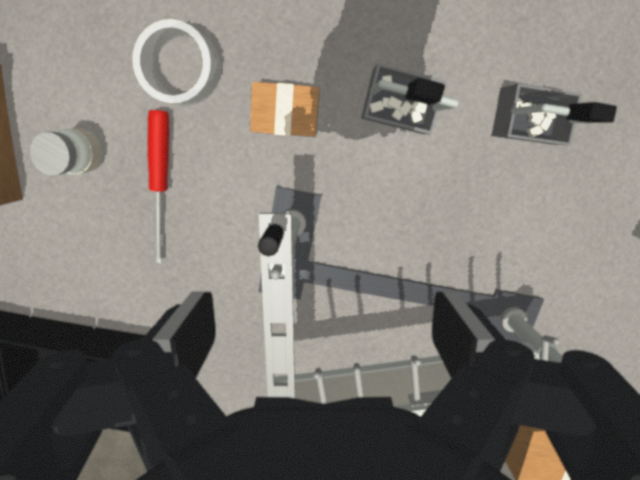

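The wrist view has the knob top at (268,246), against a predicted (267,246), so the estimate holds.

>>> servo_tool(
  targets=[
    [[-0.11, -0.4, 0], 0],
    [[-0.11, -0.4, 0], 0],
    [[0, 0, 0.3], 0],
    [[0, 0, 0.3], 0],
    [[0, 0, 0.2], 0],
    [[0, 0, 0], 0],
    [[0, 0, 0], 0],
  ],
  gripper=0,
)

```text
clock: 4.58
position: [0.5692, -0.1254, 0.2636]
tool_rot: [-3.141, 0.0, -2.996]
force: [-0.2, -1.0, -0.8]
grip_width: 0.0426
```

```bash
python3 -c "
from h import *
go([.569,-.1243,.193],np.deg2rad(188.1))
c=bot.get_calibration('wrist'); im=bot.grab_frame('wrist'); cv2.imwrite('pics/w2.png',im)
print(proj(c,[[.569,-.1243,.226],[.605,-.119,.194]]))"
```

```text
t 4.58 pos [ 0.5692 -0.1254  0.2636] rpy [-3.141  0.    -2.996] q7 1.94 F [-0.2 -1.  -0.8] w 0.0426
units [0.002 0.022 1.413] turn 0.04
[[324.28617763 247.90440658]
 [324.1416919  282.76227538]]
```

View pics/w2.png

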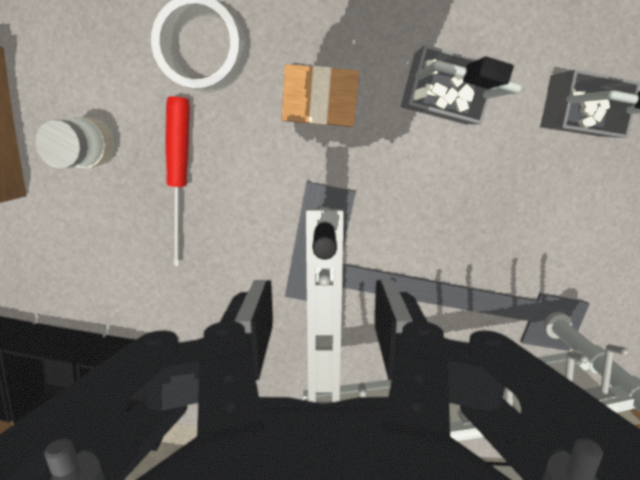

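The knob, at (324,247), is centred between the fingers. Now I'll descend and grip it.

>>> servo_tool(
  targets=[
    [[0, 0, 0.35], 0],
    [[0, 0, 0.35], 0],
    [[0, 0, 0.35], 0],
    [[0, 0, 0.3], 0],
    [[0, 0, 0], 0],
    [[0, 0, 0], 0],
  ],
)

```text
clock: 5.38
position: [0.5694, -0.1256, 0.1964]
tool_rot: [-3.141, 0.001, -2.997]
force: [0.2, -0.1, -0.3]
grip_width: 0.0429
```

>>> servo_tool(
  targets=[
    [[0, 0, 0], 0],
    [[0, 0, 0], 0],
    [[0, 0, 0], 0],
    [[0, 0, 0], 0],
    [[0, 0, 0], 0],
    [[0, 0, 0], 0],
  ],
  gripper=-1,
  newtons=50,
)

```text
clock: 6.12
position: [0.5691, -0.1255, 0.1958]
tool_rot: [-3.142, 0.0, -2.997]
force: [1.1, -0.2, 0.6]
grip_width: 0.0001
```

```bash
python3 -c "
from h import *
go([.569,-.1243,.193],np.deg2rad(188.1))"
```

```text
t 6.12 pos [ 0.5691 -0.1255  0.1958] rpy [-3.142  0.    -2.997] q7 1.96 F [ 1.1 -0.2  0.6] w 0.0001
units [-0.002  0.023  0.056] turn 0.04
```

```bash
python3 -c "
from h import *
c=bot.get_calibration('wrist'); im=bot.grab_frame('wrist'); cv2.imwrite('pics/w3.png',im)
print(proj(c,[[.569,-.1243,.226],[.605,-.119,.194]]))
im=bot.grab_frame('scene'); crop(im,220,120,420,270,4,'pics/s3.png')"
```

```text
[[324.92981999 296.65492292]
 [324.61234645 332.69477979]]
```

View pics/w3.png

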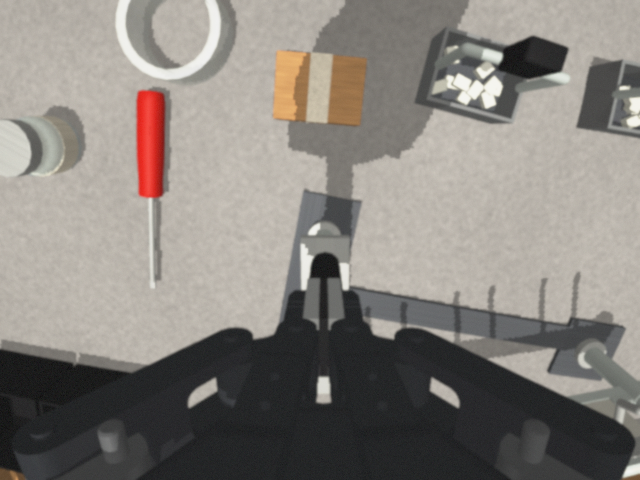

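View pics/s3.png

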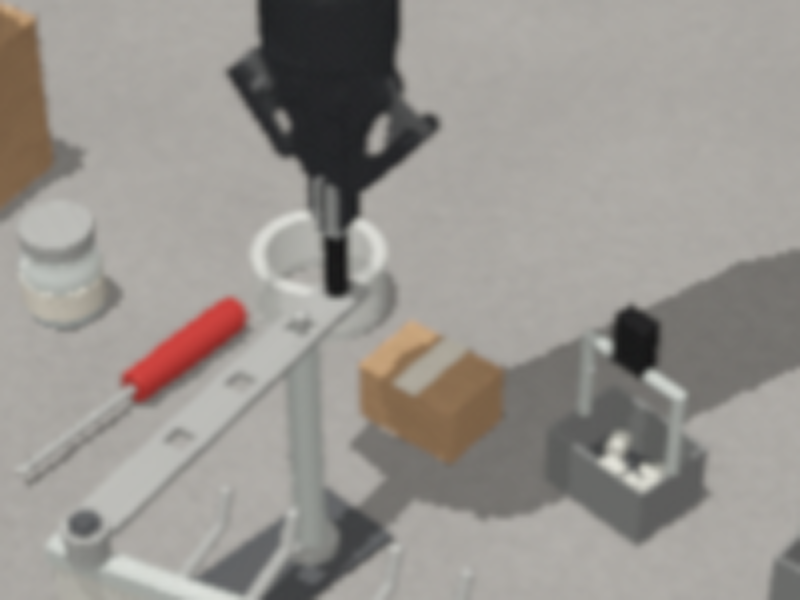

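```bash
python3 -c "
from h import *
c=bot.get_calibration('scene')
s=bot.observe();p=s['position']
q=(proj(c,[p,p+[0,0,.0187],[.569,-.1243,.226],[.569,-.1243,.184]])); print(q,(q-[220,120])*4)
c=bot.get_calibration('wrist');print(proj(c,[p,p+[0,0,.0187],[.569,-.1243,.226]]))
im=cv2.imread('pics/w3.png');crop(im,240,200,420,335,4.4,'pics/w3c.png')
"
```

```text
[[303.49615676 188.36476458]
 [303.31457656 181.96311545]
 [303.60238061 178.18349608]
 [304.00219956 192.56176104]] [[333.98462703 273.45905832]
 [333.25830624 247.8524618 ]
 [334.40952245 232.73398433]
 [336.00879825 290.24704415]]
[[322.36301377 270.75054361]
 [322.26509705 285.6068041 ]
 [324.93110492 296.65589399]]
```

View pics/w3c.png

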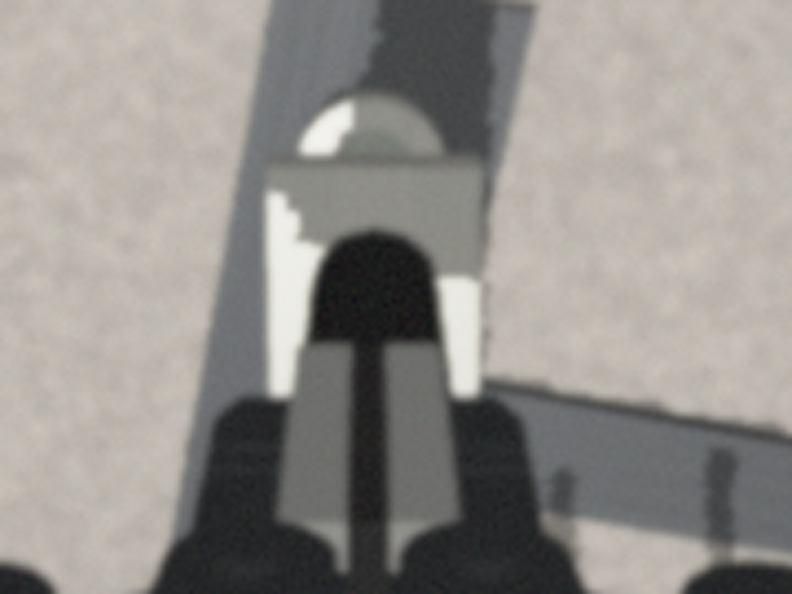

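The jaws shut on nothing. Both views put the real fingertips at z≈0.224, about 28 mm above the reported TCP and just over the knob top. I'll open, go down in steps while watching the force, and close again.

>>> servo_tool(
  targets=[
    [[0, 0, 0], 0],
    [[0, 0, 0], 0],
    [[0, 0, 0], 0],
    [[0, 0, 0], 0],
  ],
  gripper=0,
)

```text
clock: 6.72
position: [0.5691, -0.1254, 0.1958]
tool_rot: [-3.142, -0.0, -2.996]
force: [1.0, -0.9, -0.4]
grip_width: 0.0423
```

>>> servo_tool(
  targets=[
    [[0, 0, 0.13], 0],
    [[0, 0, 0.13], 0],
    [[0, 0, 0], 0],
  ],
)

```text
clock: 7.1
position: [0.5687, -0.1254, 0.1821]
tool_rot: [3.141, -0.001, -2.997]
force: [-0.7, -0.7, 0.5]
grip_width: 0.0425
```

```bash
python3 -c "
from h import *
go([.569,-.1243,.168])
im=bot.grab_frame('scene'); crop(im,220,120,420,270,4,'pics/s4.png')"
```

```text
t 7.10 pos [ 0.5687 -0.1254  0.1821] rpy [ 3.141e+00 -1.000e-03 -2.997e+00] q7 1.97 F [-0.7 -0.7  0.5] w 0.0425
units [-0.01   0.021  0.281] turn None
```

View pics/s4.png

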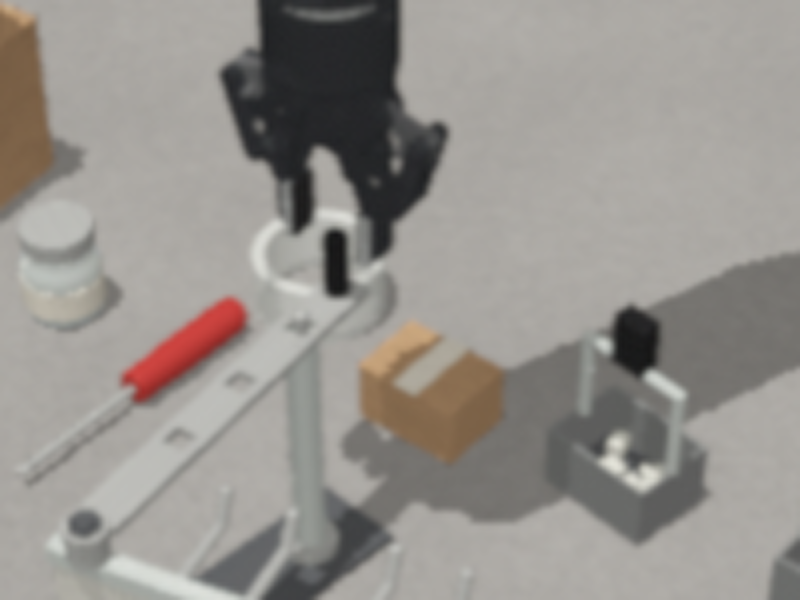

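The fingertips now straddle only the very top of the knob, so I'll go another 16 mm down.

>>> servo_tool(
  targets=[
    [[0, 0, 0.1], 0],
    [[0, 0, 0.1], 0],
    [[0, 0, 0.12], 0],
    [[0, 0, 0], 0],
    [[0, 0, 0], 0],
  ],
)

```text
clock: 7.78
position: [0.5691, -0.1255, 0.1669]
tool_rot: [-3.142, 0.0, -2.997]
force: [-0.5, -0.6, 0.3]
grip_width: 0.0424
```

>>> servo_tool(
  targets=[
    [[0, 0, 0], 0],
    [[0, 0, 0], 0],
    [[0, 0, 0], 0],
    [[0, 0, 0], 0],
    [[0, 0, 0], 0],
    [[0, 0, 0], 0],
  ],
  gripper=-1,
  newtons=50,
)

```text
clock: 8.52
position: [0.5691, -0.1254, 0.1668]
tool_rot: [-3.142, 0.0, -2.997]
force: [0.3, 0.4, 0.1]
grip_width: 0.0142
```

```bash
python3 -c "
from h import *
go([.569,-.1243,.168])
im=bot.grab_frame('scene'); crop(im,220,120,420,270,4,'pics/s5.png')"
```

```text
t 8.53 pos [ 0.5691 -0.1254  0.1668] rpy [-3.142  0.    -2.997] q7 1.97 F [0.3 0.4 0.1] w 0.0142
units [-0.002  0.023 -0.024] turn None
```

View pics/s5.png

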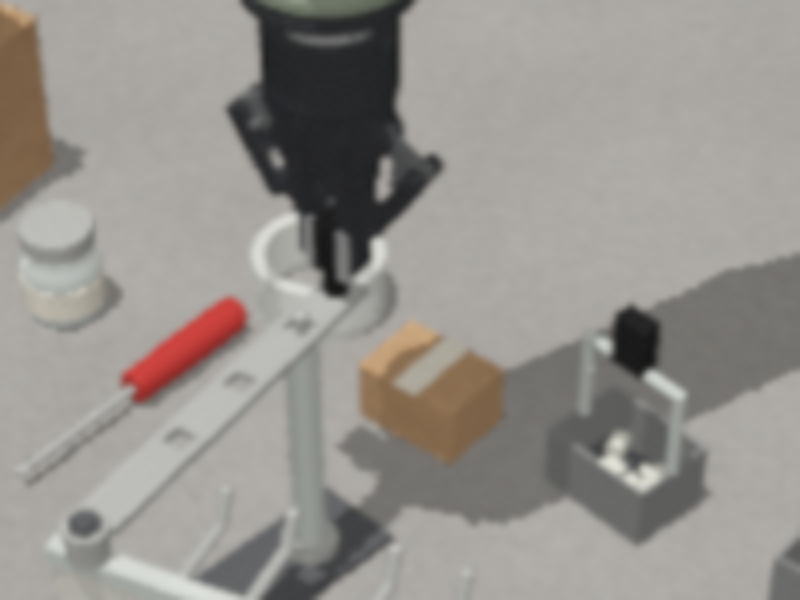

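It's gripped (14 mm reading). The tips sit about 27 mm higher than the reported TCP, so I'll account for that from here on. Next, raise the bar.

>>> servo_tool(
  targets=[
    [[0, 0, -0.12], 0],
    [[0, 0, -0.12], 0],
    [[0, 0, -0.12], 0],
    [[0, 0, -0.12], 0],
    [[0, 0, -0.12], 0],
    [[0, 0, -0.12], 0],
    [[0, 0, -0.12], 0],
    [[0, 0, -0.12], 0],
    [[0, 0, -0.12], 0],
    [[0, 0, -0.12], 0],
    [[0, 0, -0.1], 0],
    [[0, 0, 0], 0],
  ],
)

```text
clock: 10.07
position: [0.5691, -0.1256, 0.2322]
tool_rot: [-3.141, 0.0, -2.997]
force: [-0.3, -0.7, -3.3]
grip_width: 0.0139
```

```bash
python3 -c "
from h import *
go([.569,-.1243,.168])
im=bot.grab_frame('scene'); crop(im,220,120,420,270,4,'pics/s6.png')
im=bot.grab_frame('top'); crop(im,210,130,410,280,4,'pics/t6.png')"
```

```text
t 10.07 pos [ 0.5691 -0.1256  0.2322] rpy [-3.141  0.    -2.997] q7 1.95 F [-0.3 -0.7 -3.3] w 0.0139
units [-1.000e-03  2.700e-02  1.283e+00] turn None
```

View pics/s6.png

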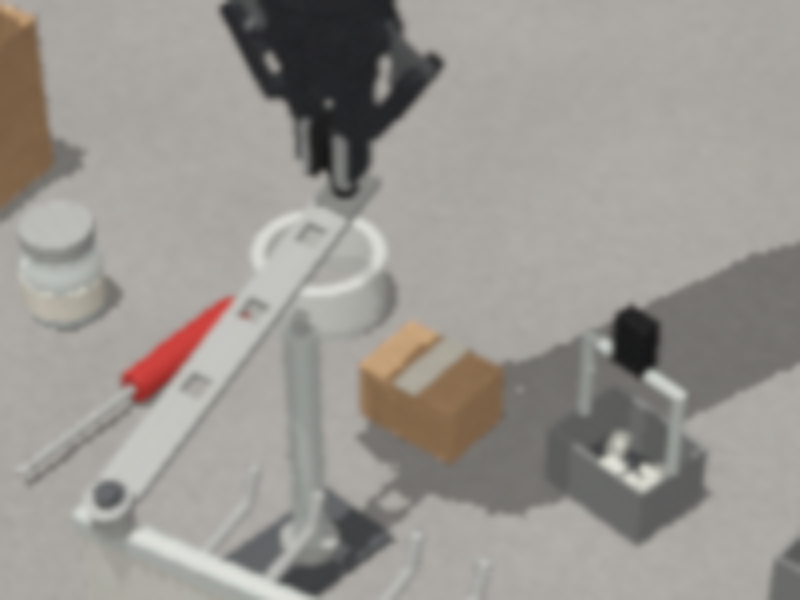

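View pics/t6.png

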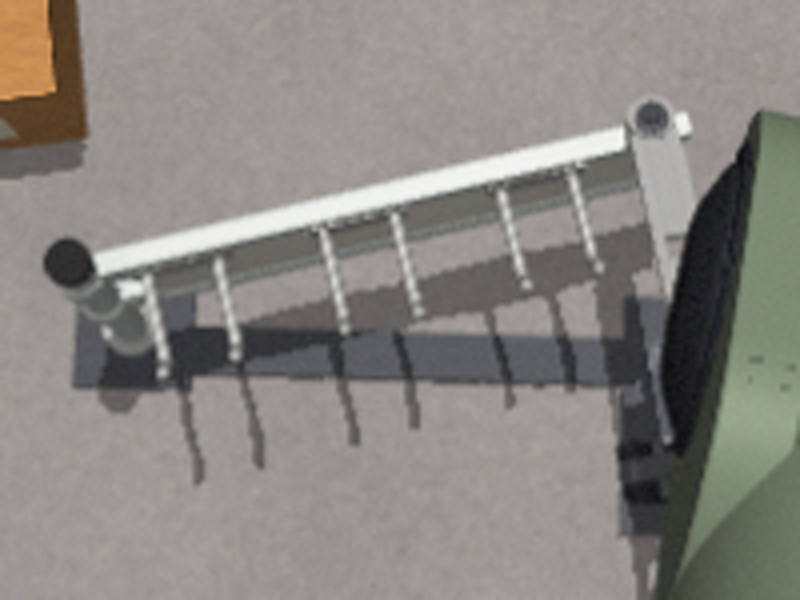

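The bar is up off the pin with the knob held, and the panel followed a little: the pivot is now at (652,115) in the top crop and (108,494) in the scene crop. I'll work out the target.

```bash
cat >> h.py <<'E'
ct=bot.get_calibration("top");cs=bot.get_calibration("scene")
T4=lambda U,V:(ct,210+(U+.5)/4-.5,130+(V+.5)/4-.5)
S4=lambda U,V:(cs,220+(U+.5)/4-.5,120+(V+.5)/4-.5)
H=np.array([.699,.2128]);P=np.array([.6045,-.1193])
def pv(L):
    from math import acos,cos,sin,atan2
    v=P-H;D=np.hypot(*v);a=acos((D*D+.32**2-L*L)/(2*D*.32));t=atan2(v[1],v[0])+a
    return H+.32*np.array([cos(t),sin(t)])
E
python3 - <<'E'
from h import *
x,r=tri([T4(652,115),S4(108,494)]);print("pivot",x,r)
print("dist H",np.hypot(*(x[:2]-H)), "knob-piv",np.hypot(*(x[:2]-[.5691,-.1256])))
for L in (.08,.134,.19):
    q=pv(L); d=(P-q)/L; print(L,q,d,np.rad2deg(np.arctan2(d[1],d[0]))%360,"knob down",q+.225*d,"knob up",q+.203*d)
go([*(pv(.08)+.203*(P-pv(.08))/.08),.2322],np.deg2rad(188.9))
E
```

```text
pivot [ 0.76959061 -0.09904566  0.18837121] [array([ 0., -0.]), array([0., 0.])]
dist H 0.31973543590623377 knob-piv 0.20224148041463538
0.08 [ 0.68352142 -0.10682543] [-0.98776777 -0.15593216] 188.97086259277572 knob down [ 0.46127367 -0.14191016] knob up [ 0.48300456 -0.13847966]
0.134 [ 0.7377185  -0.10484899] [-0.99416789 -0.10784339] 186.19101147297175 knob down [ 0.51403072 -0.12911375] knob up [ 0.53590242 -0.12674119]
0.19 [ 0.79269544 -0.09317576] [-0.99050232 -0.13749601] 187.902977024278 knob down [ 0.56983242 -0.12411236] knob up [ 0.59162347 -0.12108745]
t 10.18 pos [ 0.569  -0.1255  0.2317] rpy [-3.142 -0.    -2.997] q7 1.95 F [-0.5 -0.7 -1.8] w 0.0142
units [ 1.739 -0.008 -0.009] turn -0.12
```

>>> servo_tool(
  targets=[
    [[0.1, 0, -0.1], 0],
    [[0.2, 0, -0.05], 0],
    [[0.25, 0, 0], 0],
    [[0.25, 0, 0], 0],
    [[0.25, 0, 0], 0],
    [[0.25, 0, 0], 0],
    [[0.2, 0, 0], 0],
    [[0.15, 0, 0], 0],
    [[0.09, 0, 0], 0],
    [[0, 0, 0], 0],
    [[0, 0, 0], 0],
    [[0, 0, 0], 0],
  ],
)

```text
clock: 11.68
position: [0.4831, -0.138, 0.2392]
tool_rot: [-3.142, -0.0, -2.996]
force: [0.3, 0.7, -4.0]
grip_width: 0.0139
```

```bash
python3 -c "
from h import *
go([*(pv(.08)+.203*(P-pv(.08))/.08),.2322],np.deg2rad(188.9))
im=bot.grab_frame('scene'); crop(im,220,120,420,270,4,'pics/s7.png')
im=bot.grab_frame('top'); crop(im,210,130,410,280,4,'pics/t7.png')"
```

```text
t 11.68 pos [ 0.4831 -0.138   0.2392] rpy [-3.142 -0.    -2.996] q7 1.98 F [ 0.3  0.7 -4. ] w 0.0139
units [ 0.004 -0.009  0.14 ] turn -0.12
```

View pics/s7.png

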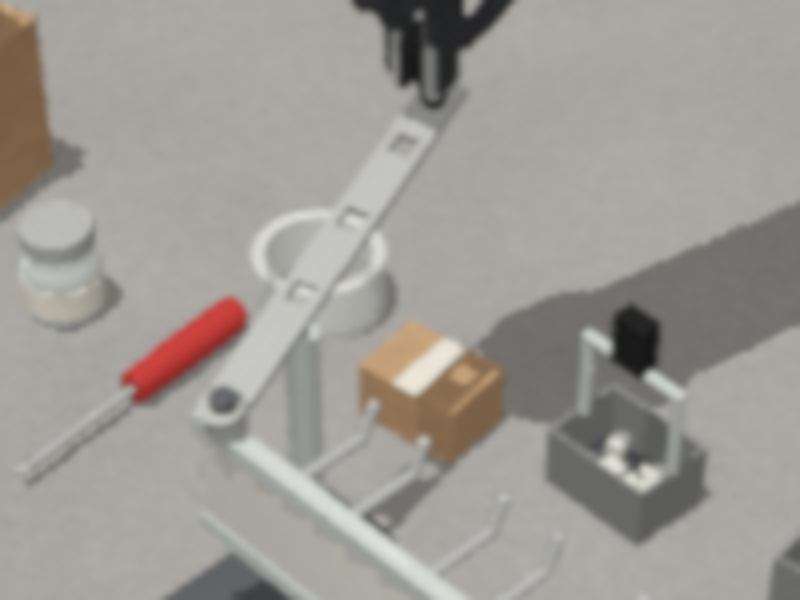

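View pics/t7.png

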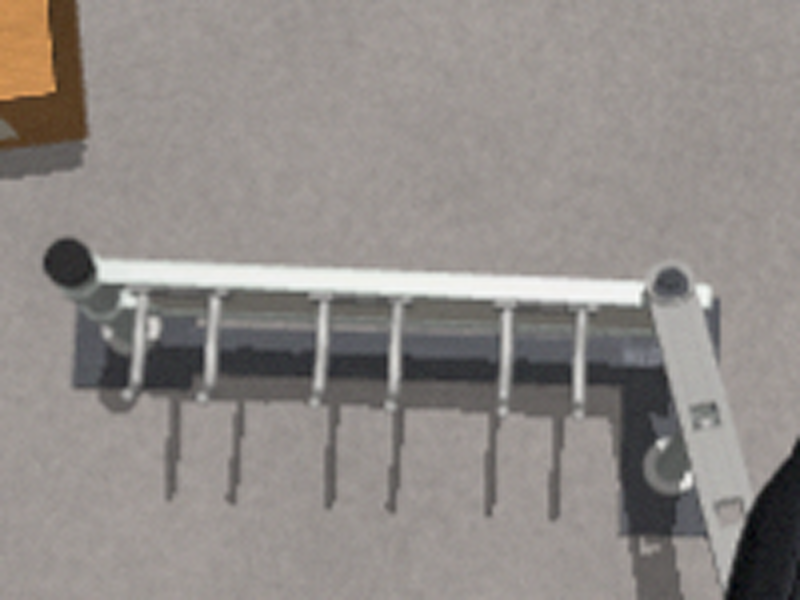

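```bash
python3 - <<'E'
from h import *
x,r=tri([T4(671,282),S4(224,401)]);print("pivot",x,r,"want",pv(.08))
n,r2=tri([T4(705,415),S4(302,291)]);print("near",n,r2)
s=bot.observe();k=s["position"][:2]
d=k-x[:2];print("dir",d/np.hypot(*d),np.hypot(*d),np.rad2deg(np.arctan2(d[1],d[0]))%360)
d=n[:2]-x[:2];print("dirhole",d/np.hypot(*d),np.hypot(*d),np.rad2deg(np.arctan2(d[1],d[0]))%360)
E
```

```text
pivot [ 0.67866225 -0.10534817  0.18730652] [array([-0.1,  0.1]), array([-0.1, -0. ])] want [ 0.68352142 -0.10682543]
near [ 0.60434549 -0.11727245  0.21106786] [array([-0.1,  0. ]), array([-0.1, -0. ])]
dir [-0.98634443 -0.16469565] 0.19823584026202326 189.47955465297963
dirhole [-0.9873709  -0.15842571] 0.07526731739877386 189.11553057096359
```

>>> servo_tool(
  targets=[
    [[-0.05, 0, 0], 0],
    [[-0.05, 0, 0], 0],
    [[0.05, 0, 0.1], 0],
    [[0.05, 0, 0.1], 0],
    [[0.05, 0, 0.1], 0],
    [[0.05, 0, 0.1], 0],
    [[0.05, 0, 0.1], 0],
    [[0, 0, 0], 0],
    [[0, 0, 0], 0],
  ],
)

```text
clock: 12.9
position: [0.4756, -0.1391, 0.2144]
tool_rot: [-3.142, 0.0, -2.997]
force: [-1.2, 0.7, 0.3]
grip_width: 0.0146
```

```bash
python3 -c "
from h import *
go([*(pv(.08)+.225*(P-pv(.08))/.08),.1668],np.deg2rad(188.9))
im=bot.grab_frame('scene'); crop(im,220,120,420,270,4,'pics/s8.png')
im=bot.grab_frame('top'); crop(im,210,130,410,280,4,'pics/t8.png')"
```

```text
t 12.90 pos [ 0.4756 -0.1391  0.2144] rpy [-3.142  0.    -2.997] q7 1.99 F [-1.2  0.7  0.3] w 0.0146
units [ 0.292 -0.014  0.952] turn -0.12
```

View pics/s8.png

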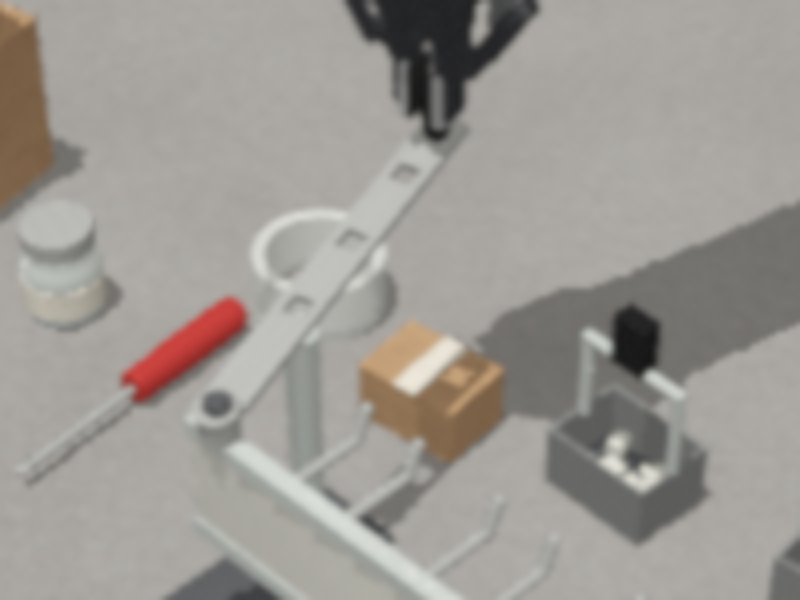

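View pics/t8.png

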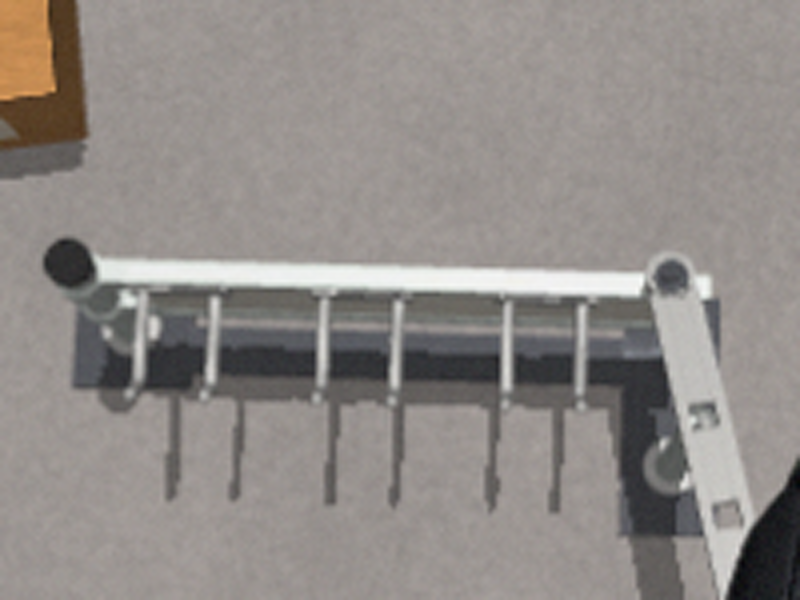

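```bash
python3 - <<'E'
from h import *
x,r=tri([T4(671,273),S4(218,403)]);print("pivot",x,r,"want",pv(.08))
n,r2=tri([T4(704,416),S4(299,305)]);print("near",n,r2,"P",P)
s=bot.observe();k=s["position"][:2]
d=k-x[:2];print("dist",np.hypot(*d),np.rad2deg(np.arctan2(d[1],d[0]))%360)
E
```

```text
pivot [ 0.68310024 -0.10535711  0.18891867] [array([-0.1,  0.1]), array([-0.1, -0. ])] want [ 0.68352142 -0.10682543]
near [ 0.60558948 -0.11830354  0.2009934 ] [array([ 0.1, -0.1]), array([0.1, 0. ])] P [ 0.6045 -0.1193]
dist 0.21019446412040055 189.2443669587649
```

Pivot and hole line up with the target to about 1 mm, so I'll finish lowering along the arc.

>>> servo_tool(
  targets=[
    [[0.045, 0, 0.1], 0],
    [[0.042, 0, 0.1], 0],
    [[0.038, 0, 0.1], 0],
    [[0.035, 0, 0.1], 0],
    [[0.03, 0, 0.1], 0],
    [[0.028, -0.01, 0.1], 0],
    [[0.025, 0, 0.1], 0],
    [[0.022, 0, 0.1], 0],
    [[0.02, 0, 0.1], 0],
    [[0, 0, 0.05], 0],
    [[0, 0, 0], 0],
    [[0, 0, 0], 0],
  ],
)

```text
clock: 14.5
position: [0.4616, -0.1418, 0.1669]
tool_rot: [-3.141, 0.0, -2.997]
force: [0.2, -0.6, 2.3]
grip_width: 0.0143
```

```bash
python3 -c "
from h import *
go([*(pv(.08)+.225*(P-pv(.08))/.08),.1668],np.deg2rad(188.9))
im=bot.grab_frame('scene'); crop(im,220,120,420,270,4,'pics/s9.png')
im=bot.grab_frame('top'); crop(im,210,130,410,280,4,'pics/t9.png')"
```

```text
t 14.50 pos [ 0.4616 -0.1418  0.1669] rpy [-3.141  0.    -2.997] q7 2.02 F [ 0.2 -0.6  2.3] w 0.0143
units [ 0.007 -0.001  0.003] turn -0.12
```

View pics/s9.png

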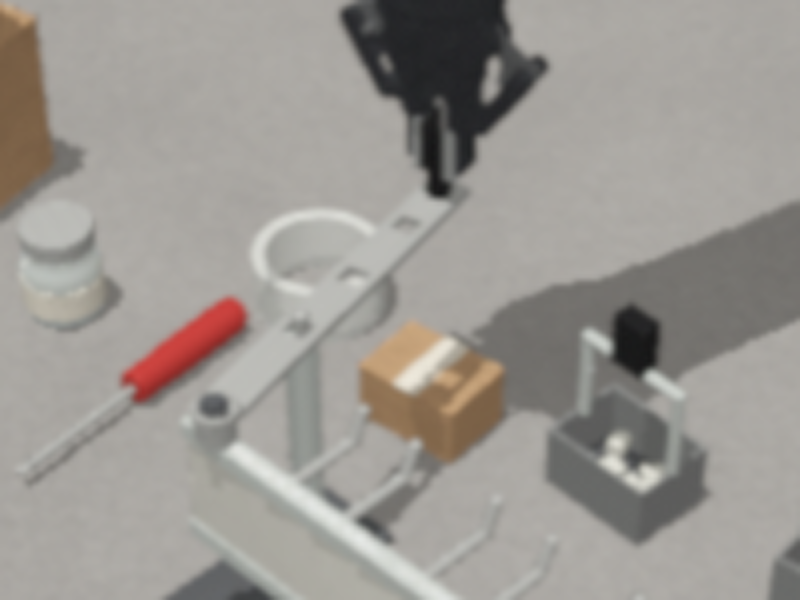

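View pics/t9.png

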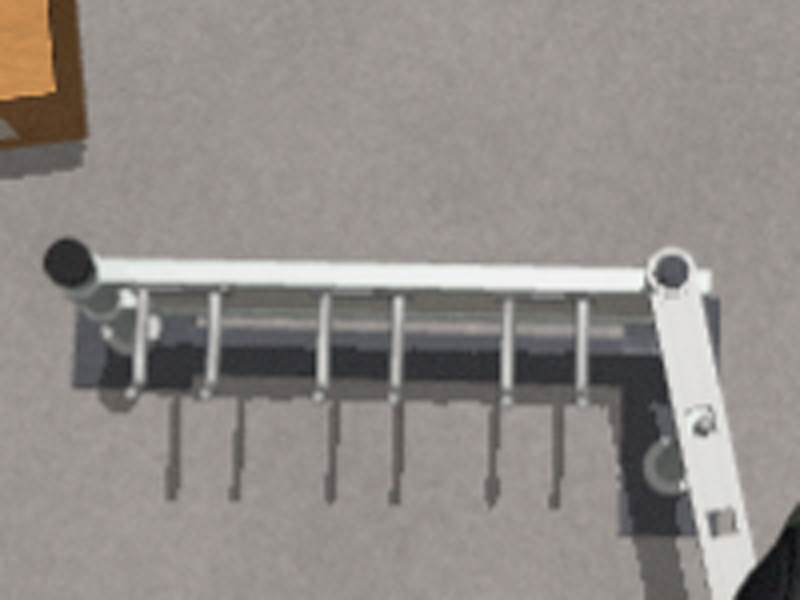

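The pin shows inside the near hole and the knob is back at its lying-down height. I'll release and rise.

>>> servo_tool(
  targets=[
    [[0, 0, 0], 0],
    [[0, 0, 0], 0],
    [[0, 0, 0], 0],
    [[0, 0, -0.2], 0],
    [[0, 0, -0.4], 0],
    [[0, 0, -0.6], 0],
    [[0, 0, -0.6], 0],
    [[0, 0, -0.5], 0],
    [[0, 0, 0], 0],
    [[0, 0, 0], 0],
  ],
  gripper=0,
)

```text
clock: 15.85
position: [0.4613, -0.1416, 0.2816]
tool_rot: [3.141, -0.0, -2.996]
force: [-0.3, 0.3, -0.3]
grip_width: 0.0426
```

```bash
python3 -c "
from h import *
go([.4253,.1522,.25],np.deg2rad(180))
im=bot.grab_frame('scene'); crop(im,220,120,470,308,3.2,'pics/s10.png'); cv2.imwrite('pics/s10f.png',im)
im=bot.grab_frame('top'); cv2.imwrite('pics/t10f.png',im);crop(im,210,200,410,350,4,'pics/t10.png')"
```

```text
t 15.85 pos [ 0.4613 -0.1416  0.2816] rpy [ 3.141 -0.    -2.996] q7 1.97 F [-0.3  0.3 -0.3] w 0.0426
units [-0.138  5.918  0.633] turn 1.66
```

View pics/s10.png

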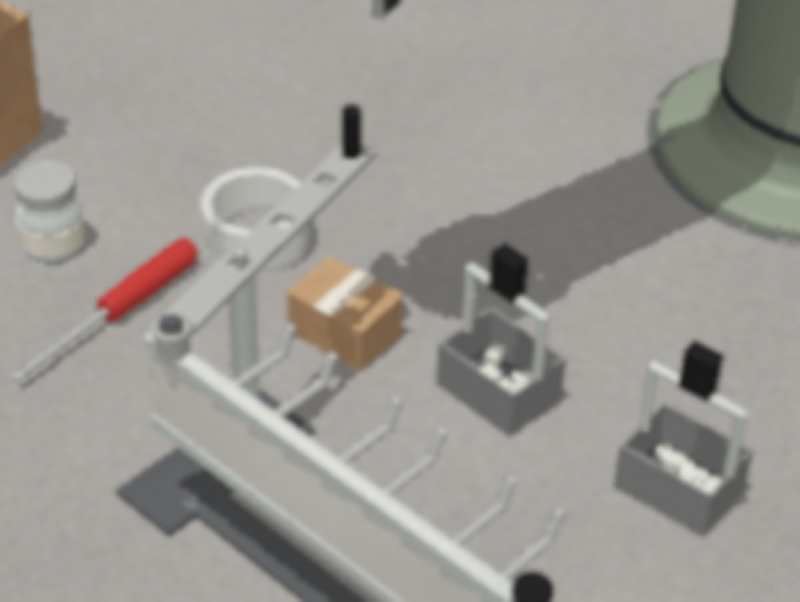

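View pics/t10.png

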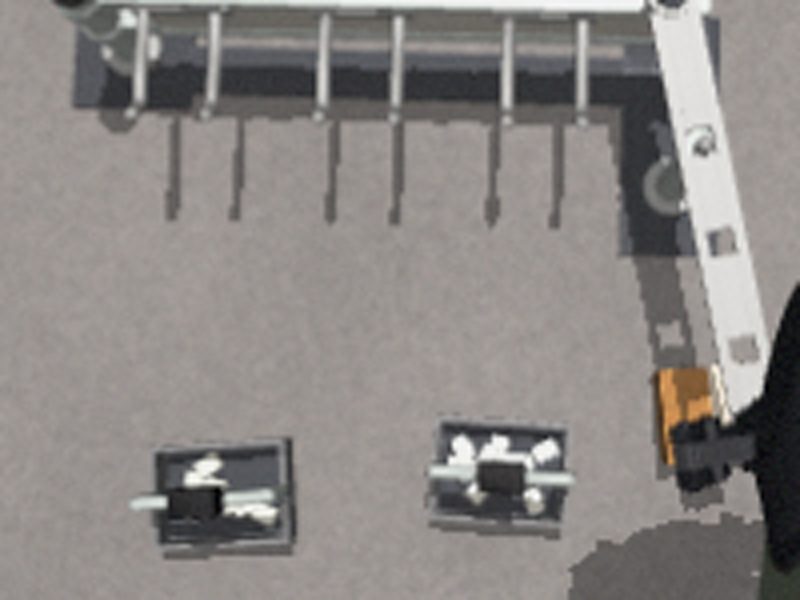

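```bash
cat >> h.py <<'E'
def Tc(U,V,x0,y0,s=4): return (ct,x0+(U+.5)/s-.5,y0+(V+.5)/s-.5)
E
python3 - <<'E'
from h import *
for a in [(132,394),(207,394),(319,397),(395,399),(506,401),(582,402)]:
    print("tip",onz(*T4(*a),.168).round(4))
q=pv(.08);u=(q-H)/.32; nrm=np.array([u[1],-u[0]])*1; print("u",u,"out",nrm)
for a,b in [((132,503),(276,495)),((430,470),(574,480))]:
    A=onz(*Tc(*a,210,200),.105);B=onz(*Tc(*b,210,200),.105);d=A-B
    print("bar",A.round(4),B.round(4),"mid",((A+B)/2).round(4),"len",np.hypot(*d[:2]),"yaw",np.rad2deg(np.arctan2(-d[0],d[1])))
im=cv2.imread("pics/s10f.png"); blobs(im,cs,0,55,(320,160,470,290),30)
im=cv2.imread("pics/t10f.png"); blobs(im,ct,0,30,(230,310,360,340),20)
crop(cv2.imread("pics/t10f.png"),240,305,360,340,6.6,"pics/t10b.png")
E
```

```text
tip [0.6296 0.1813 0.168 ]
tip [0.6286 0.1411 0.168 ]
tip [0.6255 0.0813 0.168 ]
tip [0.6234 0.0409 0.168 ]
tip [ 0.6209 -0.0178  0.168 ]
tip [ 0.6194 -0.058   0.168 ]
u [-0.04837056 -0.99882946] out [-0.99882946  0.04837056]
bar [0.4222 0.1934 0.105 ] [0.4253 0.1134 0.105 ] mid [0.4238 0.1534 0.105 ] len 0.08007840159179623 yaw 2.1928382375871918
bar [0.4373 0.0281 0.105 ] [ 0.4302 -0.051   0.105 ] mid [ 0.4338 -0.0114  0.105 ] len 0.07946036286956996 yaw -5.116888565516424
[328 160   4   9  35] [329.5 163.9]
[374 197  10  17 135] [378.3 204.8]
[433 228  12  16 135] [438.4 235.4]
```

View pics/t10b.png

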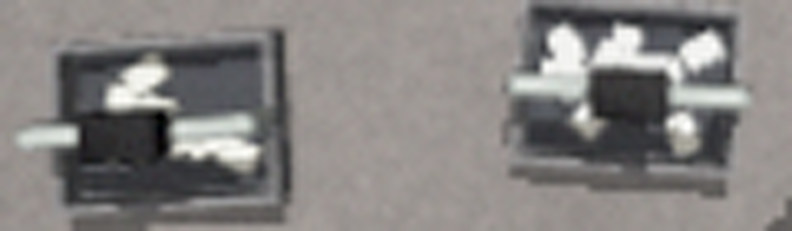

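Hooks: hook1 at about (0.657,0.160) and hook2 at about (0.6525,0.060). Grips: A at about (0.424,0.153) with yaw +2°, B at about (0.434,-0.011) with yaw −5°. I'll go to basket A first.

>>> servo_tool(
  targets=[
    [[0, 0, 0], 0.6],
    [[0, 0, 0], 0.6],
    [[0, 0.4, 0], 0],
    [[0, 0.7, 0], 0],
    [[0, 0.7, 0], 0],
    [[0, 0.7, 0], 0],
    [[0, 0.7, 0], 0],
    [[0, 0.7, 0], 0],
    [[0, 0.7, 0], 0],
    [[0, 0.7, 0], 0],
    [[0, 0.4, 0], 0],
    [[0, 0, 0], 0],
  ],
  gripper=0.3,
)

```text
clock: 17.45
position: [0.4496, 0.1442, 0.2811]
tool_rot: [-3.141, -0.001, -3.099]
force: [0.2, -1.4, 0.0]
grip_width: 0.0558
```

```bash
python3 -c "
from h import *
go([.424,.153,.20],np.deg2rad(182.2))
"
```

```text
t 17.45 pos [0.4496 0.1442 0.2811] rpy [-3.141e+00 -1.000e-03 -3.099e+00] q7 1.20 F [ 0.2 -1.4  0. ] w 0.0558
units [0.502 0.199 1.623] turn 0.05
```

>>> servo_tool(
  targets=[
    [[0.25, 0.1, 0.2], 0.05],
    [[0.25, 0.1, 0.4], 0],
    [[0, 0, 0.4], 0],
    [[0, 0, 0.4], 0],
    [[0, 0, 0.1], 0],
    [[0, 0, 0], 0],
    [[0, 0, 0], 0],
  ],
)

```text
clock: 18.32
position: [0.425, 0.152, 0.2074]
tool_rot: [3.141, 0.001, -3.106]
force: [-0.5, 1.5, -0.6]
grip_width: 0.0557
```

```bash
python3 -c "
from h import *
go([.424,.153,.09],np.deg2rad(182.2))
c=bot.get_calibration('wrist'); im=bot.grab_frame('wrist'); cv2.imwrite('pics/w11.png',im)
print(proj(c,[[.424,.153,.143],[.424,.190,.109],[.424,.116,.109]]))
"
```

```text
t 18.32 pos [0.425  0.152  0.2074] rpy [ 3.141e+00  1.000e-03 -3.106e+00] q7 1.16 F [-0.5  1.5 -0.6] w 0.0557
units [0.022 0.019 2.348] turn -0.03
[[324.06900833 234.52007137]
 [372.39652492 224.17165738]
 [275.41376508 220.74151391]]
```

View pics/w11.png

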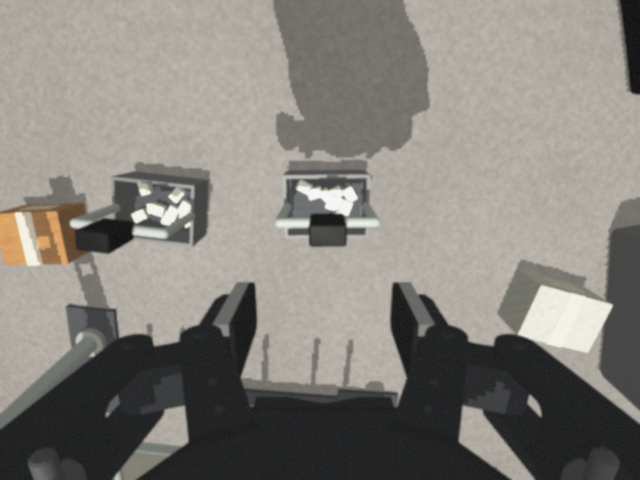

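The block spans x=309–347, centred at 328 against 324 predicted, so it lies about 2 mm further in +y. I'll correct for that and descend.

>>> servo_tool(
  targets=[
    [[0.02, 0.06, 0.3], 0],
    [[0, 0, 0.4], 0],
    [[0, 0, 0.4], 0],
    [[0, 0, 0.4], 0],
    [[0, 0, 0.3], 0],
    [[0, 0, 0.2], 0],
    [[0, 0, 0.2], 0],
    [[0, 0, 0.12], 0],
    [[0, 0, 0], 0],
    [[0, 0, 0], 0],
  ],
)

```text
clock: 19.62
position: [0.4237, 0.1552, 0.0911]
tool_rot: [3.141, 0.0, -3.106]
force: [-0.8, 0.1, -0.1]
grip_width: 0.0556
```

>>> servo_tool(
  targets=[
    [[0, 0, 0], 0],
    [[0, 0, 0], 0],
    [[0, 0, 0], 0],
    [[0, 0, 0], 0],
    [[0, 0, 0], 0],
  ],
  gripper=-1,
  newtons=70,
)

```text
clock: 20.25
position: [0.4238, 0.1549, 0.0912]
tool_rot: [3.142, 0.0, -3.106]
force: [-1.1, -2.7, 9.6]
grip_width: 0.0247
```

```bash
python3 -c "
from h import *
go([.424,.155,.09],np.deg2rad(182.2))
im=bot.grab_frame('scene'); crop(im,330,130,490,250,5,'pics/s12.png')
im=bot.grab_frame('wrist'); cv2.imwrite('pics/w12.png',im)"
```

```text
t 20.25 pos [0.4238 0.1549 0.0912] rpy [ 3.142  0.    -3.106] q7 1.17 F [-1.1 -2.7  9.6] w 0.0247
units [-0.004  0.001  0.025] turn -0.03
```

View pics/s12.png

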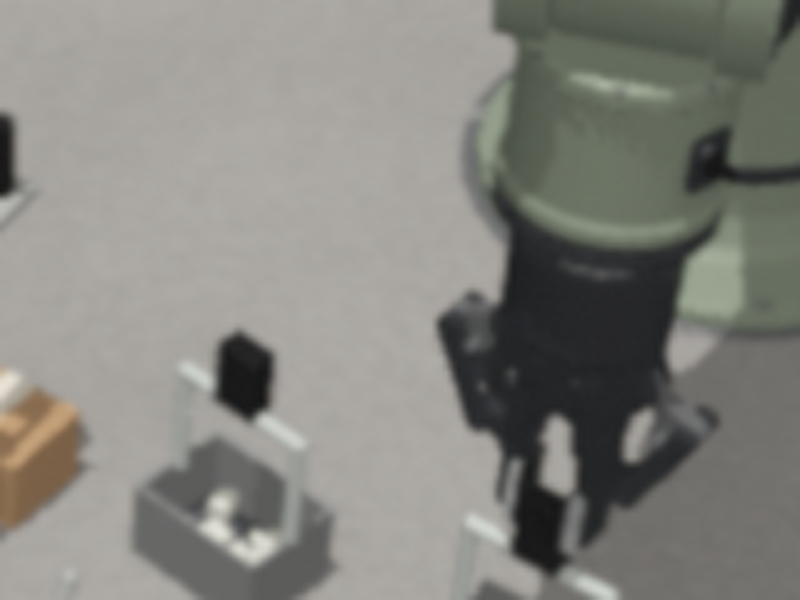

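Gripped (25 mm). I'll lift and turn to the panel's angle.

>>> servo_tool(
  targets=[
    [[0, 0, -0.15], 0],
    [[0, 0, -0.25], 0.25],
    [[0, 0, -0.3], 0.25],
    [[0, 0, -0.3], 0.25],
    [[0, 0, -0.3], 0.2],
    [[0, 0, -0.2], 0],
    [[0, 0, -0.15], 0],
    [[0, 0, 0], 0],
    [[0, 0, 0], 0],
  ],
  newtons=100,
)

```text
clock: 21.48
position: [0.4234, 0.155, 0.173]
tool_rot: [-3.141, -0.001, 3.095]
force: [-0.7, 0.0, -2.4]
grip_width: 0.0237
```

```bash
python3 -c "
from h import *
go([.655,.160,.173],np.deg2rad(177.2))
im=bot.grab_frame('scene'); crop(im,330,130,490,250,5,'pics/s13.png')
im=bot.grab_frame('wrist'); cv2.imwrite('pics/w13.png',im)"
```

```text
t 21.48 pos [0.4234 0.155  0.173 ] rpy [-3.141e+00 -1.000e-03  3.095e+00] q7 1.08 F [-0.7  0.  -2.4] w 0.0237
units [-4.623e+00  3.170e-01 -3.000e-03] turn 0.02
```

View pics/s13.png

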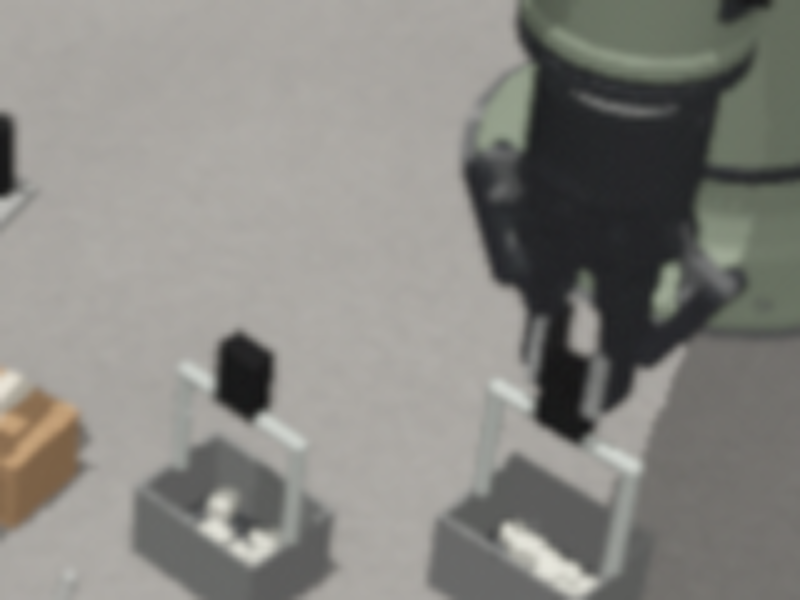

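View pics/w13.png

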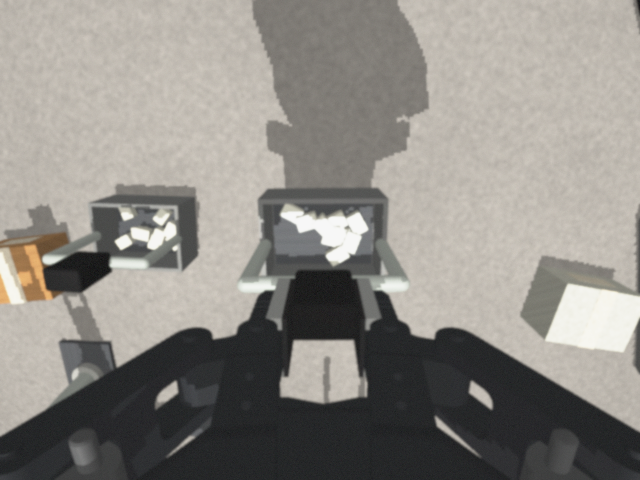

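The basket is held upright. I'll move towards hook1 and stop short of the tips.

>>> servo_tool(
  targets=[
    [[-0.15, 0.05, 0], 0],
    [[-0.3, 0.05, 0], 0],
    [[-0.4, 0.05, 0], 0],
    [[-0.45, 0.05, 0], 0],
    [[-0.45, 0.05, 0], 0],
    [[-0.4, 0.05, 0], 0],
    [[-0.3, 0, 0], 0],
    [[-0.2, 0, 0], 0],
    [[-0.1, 0, 0], 0],
    [[0, 0, 0], 0],
    [[0, 0, 0], 0],
  ],
)

```text
clock: 22.95
position: [0.5613, 0.1637, 0.1734]
tool_rot: [3.142, -0.0, 3.095]
force: [-0.0, -0.4, -3.4]
grip_width: 0.0234
```

```bash
python3 -c "
from h import *
go([.655,.160,.173],np.deg2rad(177.2))
im=bot.grab_frame('scene'); crop(im,300,170,460,290,5,'pics/s14.png');cv2.imwrite('pics/s14f.png',im)
im=bot.grab_frame('top'); crop(im,210,160,370,280,5,'pics/t14.png')"
```

```text
t 22.95 pos [0.5613 0.1637 0.1734] rpy [ 3.142 -0.     3.095] q7 1.20 F [-0.  -0.4 -3.4] w 0.0234
units [-1.876  0.013  0.008] turn 0.02
```

View pics/s14.png

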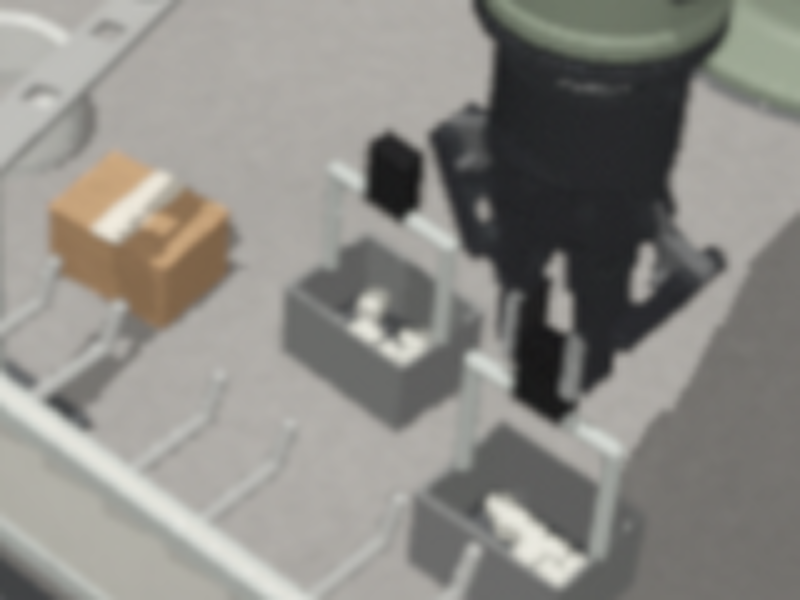

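View pics/t14.png

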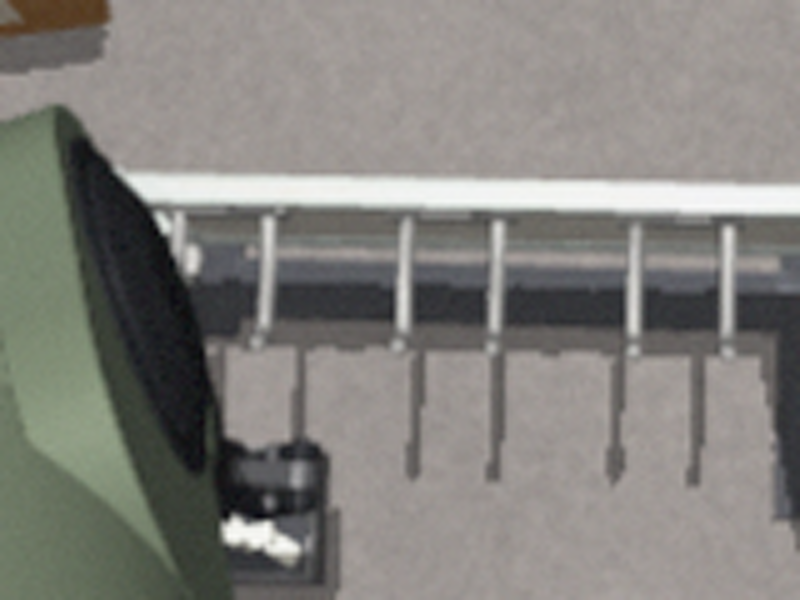

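```bash
python3 - <<'E'
from h import *
for a in [(472,358),(545,407),(618,455)]:
    print(onz(cs,300+(a[0]+.5)/5-.5,170+(a[1]+.5)/5-.5,.187).round(4))
E
```

```text
[0.5593 0.1242 0.187 ]
[0.5618 0.164  0.187 ]
[0.5638 0.2024 0.187 ]
```

The crossbar middle measures (0.562,0.164), which agrees with the TCP, so I'll slide it in over the tips.

>>> servo_tool(
  targets=[
    [[-0.1, 0, 0], 0],
    [[-0.2, 0, 0], 0],
    [[-0.25, 0, 0], 0],
    [[-0.25, 0, 0], 0],
    [[-0.25, 0, 0], 0],
    [[-0.25, 0, 0], 0],
    [[-0.2, 0, 0], 0],
    [[-0.15, 0, 0], 0],
    [[-0.1, 0, 0], 0],
    [[-0.08, 0, 0], 0],
    [[0, 0, 0], 0],
    [[0, 0, 0], 0],
  ],
)

```text
clock: 24.55
position: [0.6528, 0.1594, 0.1733]
tool_rot: [3.142, -0.0, 3.095]
force: [0.2, -0.1, -2.4]
grip_width: 0.0237
```

```bash
python3 -c "
from h import *
go([.655,.160,.173],np.deg2rad(177.2))
im=bot.grab_frame('scene'); crop(im,300,190,460,310,5,'pics/s15.png')
im=bot.grab_frame('top'); crop(im,210,160,370,280,5,'pics/t15.png')"
```

```text
t 24.55 pos [0.6528 0.1594 0.1733] rpy [ 3.142 -0.     3.095] q7 1.26 F [ 0.2 -0.1 -2.4] w 0.0237
units [-0.043  0.014  0.007] turn 0.02
```

View pics/s15.png

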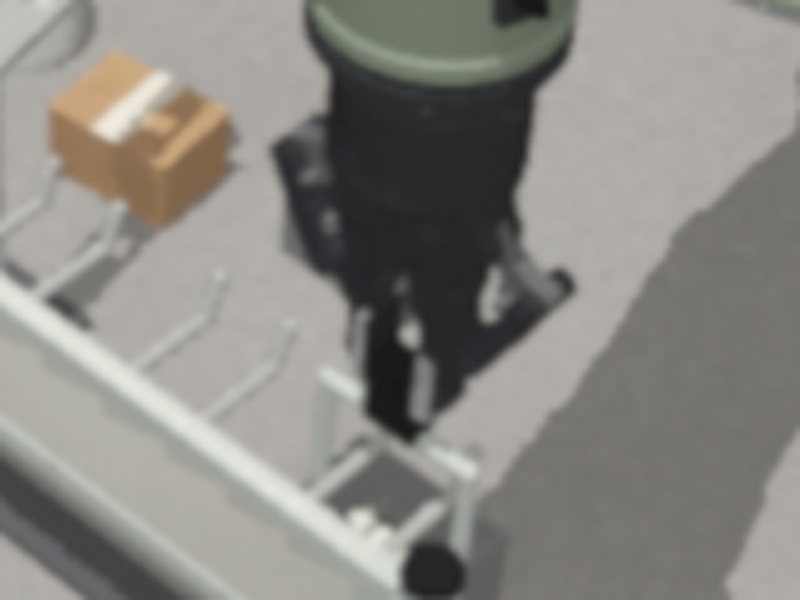

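View pics/t15.png

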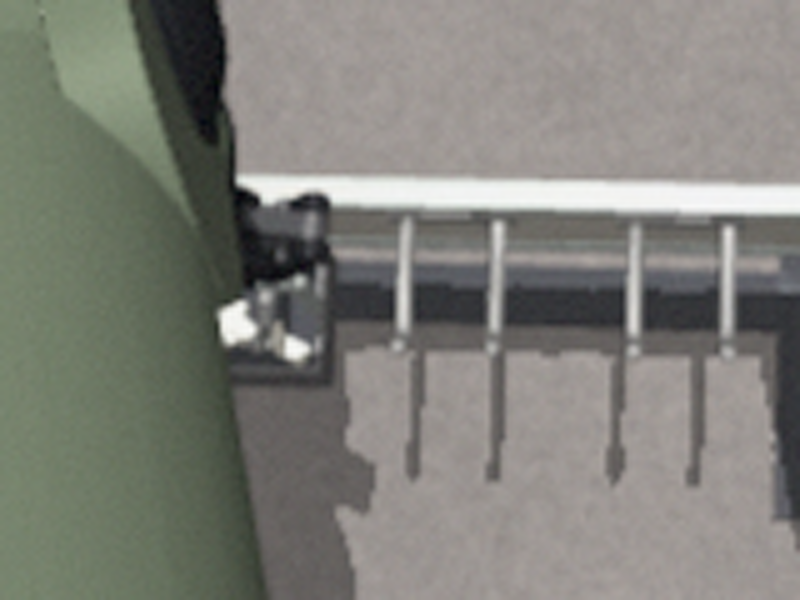

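In the scene view both prongs lie inside the arch. Lowering.

>>> servo_tool(
  targets=[
    [[0, 0, 0.1], 0],
    [[0, 0, 0.1], 0],
    [[0, 0, 0.1], 0],
    [[0, 0, 0.1], 0],
    [[0, 0, 0.08], 0],
    [[0, 0, 0.06], 0],
    [[0, 0, 0], 0],
    [[0, 0, 0], 0],
  ],
)

```text
clock: 25.65
position: [0.6531, 0.1593, 0.1464]
tool_rot: [3.142, 0.0, 3.095]
force: [0.1, -0.5, -2.7]
grip_width: 0.0235
```

>>> servo_tool(
  targets=[
    [[0, 0, 0.03], 0],
    [[0, 0, 0.03], 0],
    [[0, 0, 0], 0],
  ],
)

```text
clock: 26.02
position: [0.6532, 0.1594, 0.1436]
tool_rot: [3.141, 0.0, 3.095]
force: [-1.1, -0.2, 2.4]
grip_width: 0.024
```

The load has come off, so the crossbar rests on the prongs. Release and rise.

>>> servo_tool(
  targets=[
    [[0, 0, 0], 0],
    [[0, 0, 0], 0],
    [[0, 0, 0], 0],
    [[0, 0, -0.1], 0],
    [[0, 0, -0.2], 0],
    [[0, 0, -0.4], 0],
    [[0, 0, -0.5], 0],
    [[0, 0, -0.5], 0],
    [[0, 0, -0.3], 0],
    [[0, 0, 0], 0],
  ],
  gripper=0,
)

```text
clock: 27.28
position: [0.6534, 0.1594, 0.2443]
tool_rot: [3.141, 0.002, 3.095]
force: [0.5, -0.0, 0.6]
grip_width: 0.0425
```

```bash
python3 -c "
from h import *
go([.4338,-.0114,.21],np.deg2rad(174.9))
im=bot.grab_frame('scene'); crop(im,300,160,460,280,5,'pics/s16.png');cv2.imwrite('pics/s16f.png',im)
im=bot.grab_frame('top'); crop(im,210,200,370,320,5,'pics/t16.png');cv2.imwrite('pics/t16f.png',im)"
```

```text
t 27.27 pos [0.6534 0.1594 0.2443] rpy [3.141e+00 2.000e-03 3.095e+00] q7 1.26 F [ 0.5 -0.   0.6] w 0.0425
units [ 4.228 -3.619  0.677] turn 0.48
```

View pics/s16f.png

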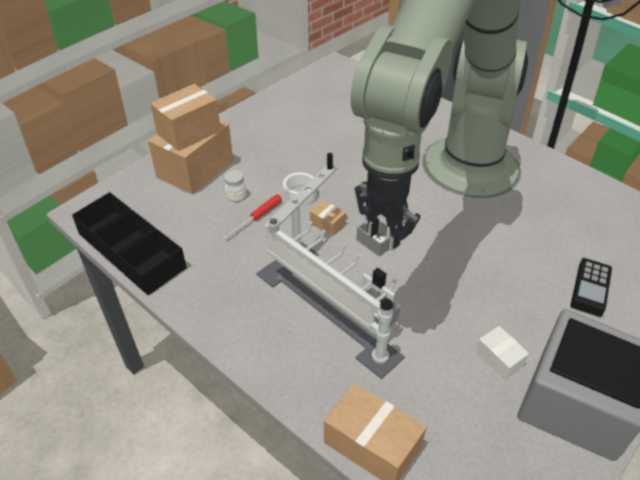

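View pics/t16f.png

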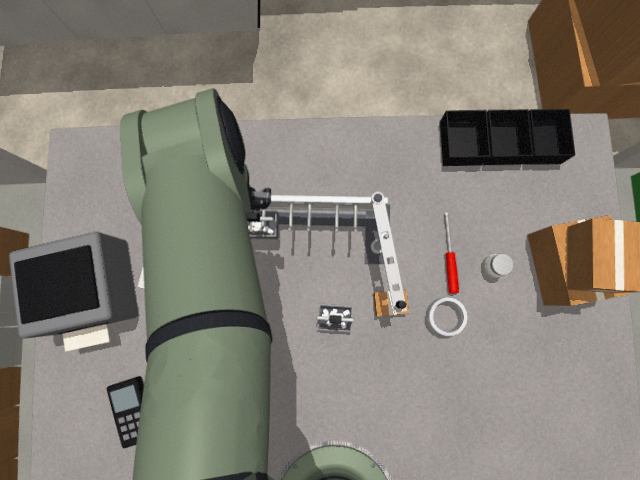

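Basket A hangs on hook1, with its grip at about (379,277) in the scene view, and B stays at (335,319) in the top view. Next, over to B.

>>> servo_tool(
  targets=[
    [[0, 0, 0], 0.48],
    [[0.2, -0.15, 0], 0],
    [[0.4, -0.35, 0], 0],
    [[0.5, -0.45, 0], 0],
    [[0.5, -0.45, 0], 0],
    [[0.5, -0.45, 0], 0],
    [[0.5, -0.45, 0], 0],
    [[0.5, -0.45, 0], 0],
    [[0.5, -0.4, 0], 0],
    [[0.3, -0.3, 0], 0],
    [[0.1, -0.1, 0], 0],
    [[0, 0, 0], 0],
  ],
  gripper=0.3,
)

```text
clock: 28.88
position: [0.4384, 0.0004, 0.2434]
tool_rot: [3.141, 0.001, 3.053]
force: [-0.1, 1.3, -0.4]
grip_width: 0.0553
```

```bash
python3 -c "
from h import *
go([.4338,-.0114,.21],np.deg2rad(174.9))
c=bot.get_calibration('wrist'); im=bot.grab_frame('wrist'); cv2.imwrite('pics/w17.png',im)
print(proj(c,[[.4338,-.0114,.143],[.4373,.0255,.109],[.4303,-.0483,.109]]))"
```

```text
t 28.88 pos [4.384e-01 4.000e-04 2.434e-01] rpy [3.141e+00 1.000e-03 3.053e+00] q7 1.39 F [-0.1  1.3 -0.4] w 0.0553
units [ 0.071 -0.243  0.668] turn 0.0
[[306.86644636 218.68022375]
 [351.97153444 209.85292577]
 [265.26615594 209.33631785]]
```

View pics/w17.png

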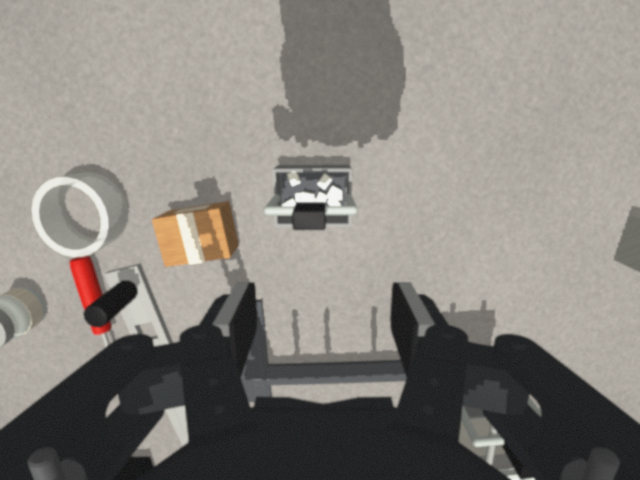

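The block centre is at 310 against 307 predicted, a +2 mm y correction. The finger depth stays well above the carton.

>>> servo_tool(
  targets=[
    [[0.07, -0.2, 0.2], 0],
    [[0, 0, 0.4], 0],
    [[0, 0, 0.4], 0],
    [[0, 0, 0.4], 0],
    [[0, 0, 0.4], 0],
    [[0, 0, 0.4], 0],
    [[0, 0, 0.3], 0],
    [[0, 0, 0.2], 0],
    [[0, 0, 0.2], 0],
    [[0, 0, 0.13], 0],
    [[0, 0, 0], 0],
    [[0, 0, 0], 0],
  ],
)

```text
clock: 30.42
position: [0.4339, -0.0094, 0.0921]
tool_rot: [3.142, 0.0, 3.053]
force: [0.8, 0.2, 0.6]
grip_width: 0.0549
```

>>> servo_tool(
  targets=[
    [[0, 0, 0], 0],
    [[0, 0, 0], 0],
    [[0, 0, 0], 0],
    [[0, 0, 0], 0],
    [[0, 0, 0], 0],
  ],
  gripper=-1,
  newtons=90,
)

```text
clock: 31.05
position: [0.434, -0.0097, 0.0923]
tool_rot: [-3.142, 0.001, 3.052]
force: [-2.5, -2.4, 11.4]
grip_width: 0.0242
```

```bash
python3 -c "
from h import *
go([.434,-.009,.09],np.deg2rad(177.2))
im=bot.grab_frame('scene'); crop(im,300,130,460,250,5,'pics/s18.png')"
```

```text
t 31.05 pos [ 0.434  -0.0097  0.0923] rpy [-3.142e+00  1.000e-03  3.052e+00] q7 1.48 F [-2.5 -2.4 11.4] w 0.0242
units [0.001 0.014 0.046] turn -0.46
```

View pics/s18.png

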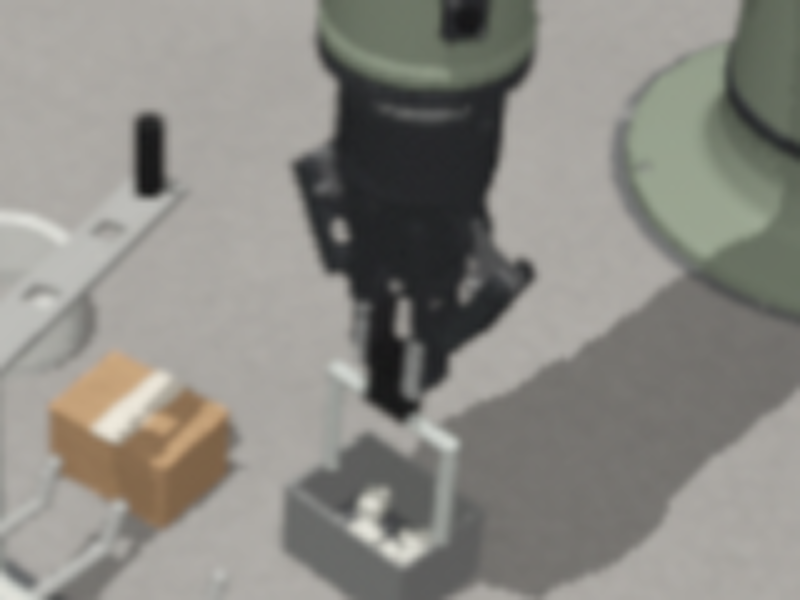

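>>> servo_tool(
  targets=[
    [[0, 0, -0.15], 0],
    [[0, 0, -0.25], -0.15],
    [[0, 0, -0.3], -0.15],
    [[0, 0, -0.3], -0.16],
    [[0, 0, -0.3], 0],
    [[0, 0, -0.2], 0],
    [[0, 0, -0.15], 0],
    [[0, 0, 0], 0],
    [[0, 0, 0], 0],
  ],
  newtons=100,
)

```text
clock: 32.22
position: [0.4335, -0.0094, 0.174]
tool_rot: [-3.141, -0.001, 3.093]
force: [0.7, 0.0, -1.5]
grip_width: 0.0237
```

```bash
python3 -c "
from h import *
go([.555,.0643,.173],np.deg2rad(177.2))"
```

```text
t 32.23 pos [ 0.4335 -0.0094  0.174 ] rpy [-3.141e+00 -1.000e-03  3.093e+00] q7 1.47 F [ 0.7  0.  -1.5] w 0.0237
units [-2.356  1.59   0.018] turn 0.0
```

>>> servo_tool(
  targets=[
    [[-0.1, 0.1, 0], 0],
    [[-0.25, 0.2, 0], 0],
    [[-0.35, 0.25, 0], 0],
    [[-0.35, 0.25, 0], 0],
    [[-0.35, 0.25, 0], 0],
    [[-0.35, 0.25, 0], 0],
    [[-0.3, 0.15, 0], 0],
    [[-0.2, 0.1, 0], 0],
    [[-0.1, 0.04, 0], 0],
    [[0, 0, 0], 0],
    [[0, 0, 0], 0],
  ],
)

```text
clock: 33.6
position: [0.5546, 0.0641, 0.1743]
tool_rot: [-3.142, -0.0, 3.093]
force: [0.5, -0.4, -1.8]
grip_width: 0.0237
```

```bash
python3 -c "
from h import *
go([.652,.0597,.173],np.deg2rad(177.2))
im=bot.grab_frame('scene'); crop(im,280,170,440,290,5,'pics/s20.png')
im=bot.grab_frame('top'); crop(im,210,160,370,280,5,'pics/t20.png')"
```

```text
t 33.60 pos [0.5546 0.0641 0.1743] rpy [-3.142 -0.     3.093] q7 1.38 F [ 0.5 -0.4 -1.8] w 0.0237
units [-1.95   0.008  0.027] turn -0.0
```

View pics/s20.png

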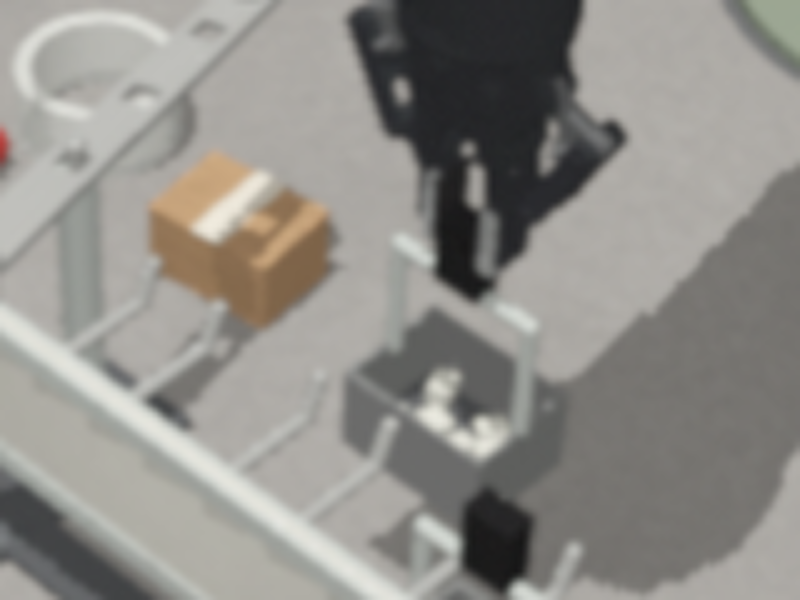

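View pics/t20.png

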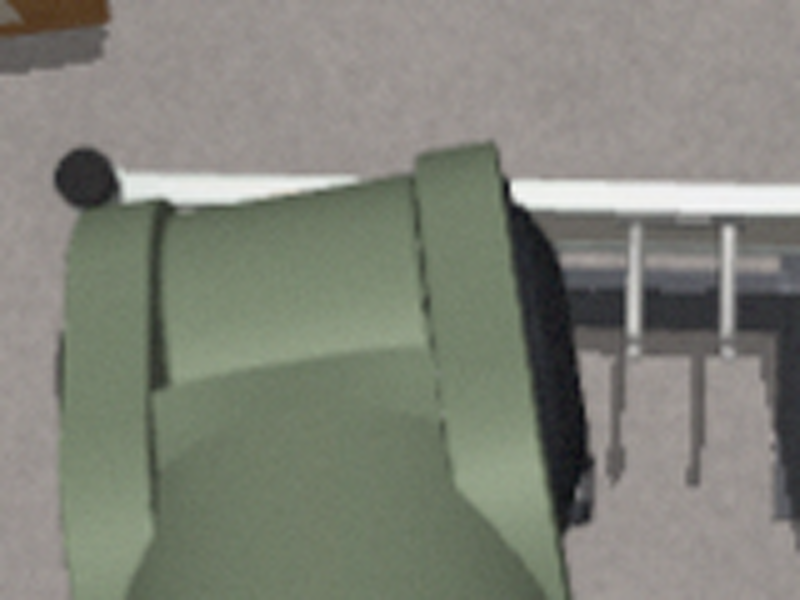

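The basket is lined up with hook2, whose tips are at (318,380) and (390,428) in the crop. Sliding in.

>>> servo_tool(
  targets=[
    [[-0.1, 0, 0], 0],
    [[-0.2, 0, 0], 0],
    [[-0.25, 0, 0], 0],
    [[-0.25, 0, 0], 0],
    [[-0.25, 0, 0], 0],
    [[-0.25, 0, 0], 0],
    [[-0.25, 0, 0], 0],
    [[-0.17, 0, 0], 0],
    [[-0.12, 0, 0], 0],
    [[-0.08, 0, 0], 0],
    [[0, 0, 0], 0],
    [[0, 0, 0], 0],
  ],
)

```text
clock: 35.2
position: [0.6506, 0.0597, 0.1744]
tool_rot: [3.142, -0.0, 3.093]
force: [0.1, 0.5, -1.4]
grip_width: 0.0237
```

```bash
python3 -c "
from h import *
go([.652,.0597,.1436],np.deg2rad(177.2))
im=bot.grab_frame('scene'); crop(im,280,190,440,310,5,'pics/s21.png')"
```

```text
t 35.20 pos [0.6506 0.0597 0.1744] rpy [ 3.142 -0.     3.093] q7 1.42 F [ 0.1  0.5 -1.4] w 0.0237
units [-0.028  0.002  0.615] turn 0.0
```

View pics/s21.png

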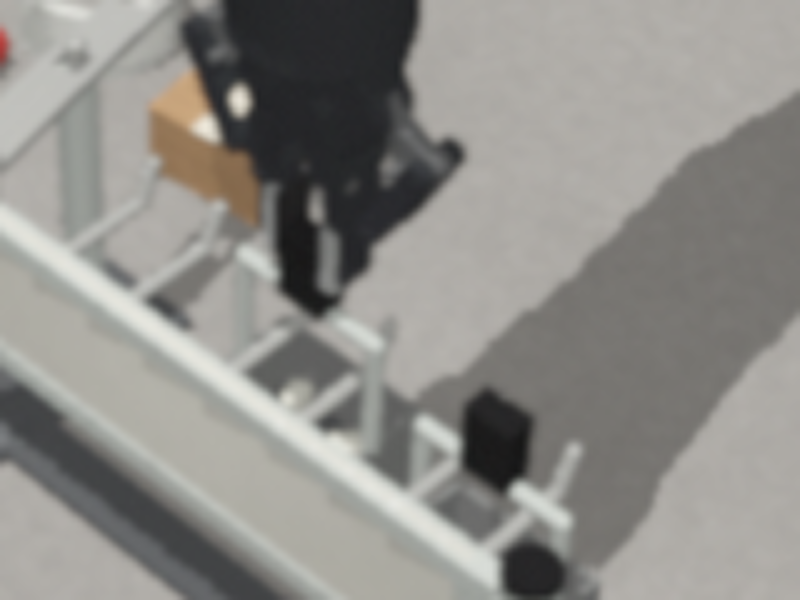

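Both prongs are inside the arch. Lowering.

>>> servo_tool(
  targets=[
    [[0, 0, 0.1], 0],
    [[0, 0, 0.1], 0],
    [[0, 0, 0.1], 0],
    [[0, 0, 0.1], 0],
    [[0, 0, 0.08], 0],
    [[0, 0, 0.06], 0],
    [[0, 0, 0.03], 0],
    [[0, 0, 0.03], 0],
    [[0, 0, 0], 0],
    [[0, 0, 0], 0],
  ],
)

```text
clock: 36.5
position: [0.6509, 0.0597, 0.1445]
tool_rot: [3.141, 0.0, 3.093]
force: [-0.6, -0.2, 1.3]
grip_width: 0.0236
```

>>> servo_tool(
  targets=[
    [[0, 0, 0], 0],
    [[0, 0, 0], 0],
    [[0, 0, 0], 0],
    [[0, 0, -0.1], 0],
    [[0, 0, -0.2], 0],
    [[0, 0, -0.4], 0],
    [[0, 0, -0.5], 0],
    [[0, 0, -0.5], 0],
    [[0, 0, -0.5], 0],
    [[0, 0, -0.3], 0],
    [[0, 0, 0], 0],
  ],
  gripper=0,
)

```text
clock: 37.88
position: [0.6512, 0.0597, 0.2702]
tool_rot: [3.141, 0.002, 3.093]
force: [0.1, -0.1, 0.2]
grip_width: 0.0429
```

```bash
python3 -c "
from h import *
go([.4613,-.1418,.24],np.deg2rad(188.9))
im=bot.grab_frame('scene'); crop(im,260,150,460,300,4,'pics/s22.png')
im=bot.grab_frame('top'); crop(im,210,160,410,310,4,'pics/t22.png')"
```

```text
t 37.88 pos [0.6512 0.0597 0.2702] rpy [3.141e+00 2.000e-03 3.093e+00] q7 1.41 F [ 0.1 -0.1  0.2] w 0.0429
units [ 3.598 -4.21   0.598] turn -2.34
```

View pics/s22.png

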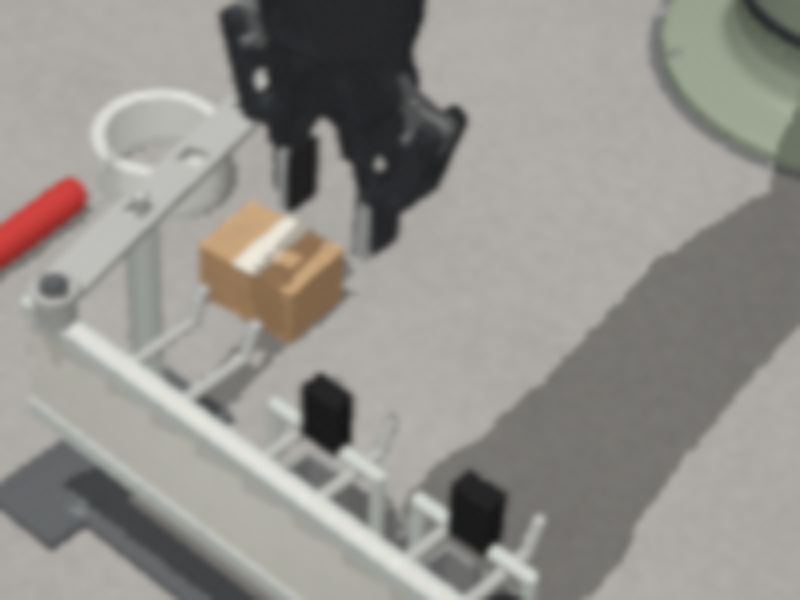

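View pics/t22.png

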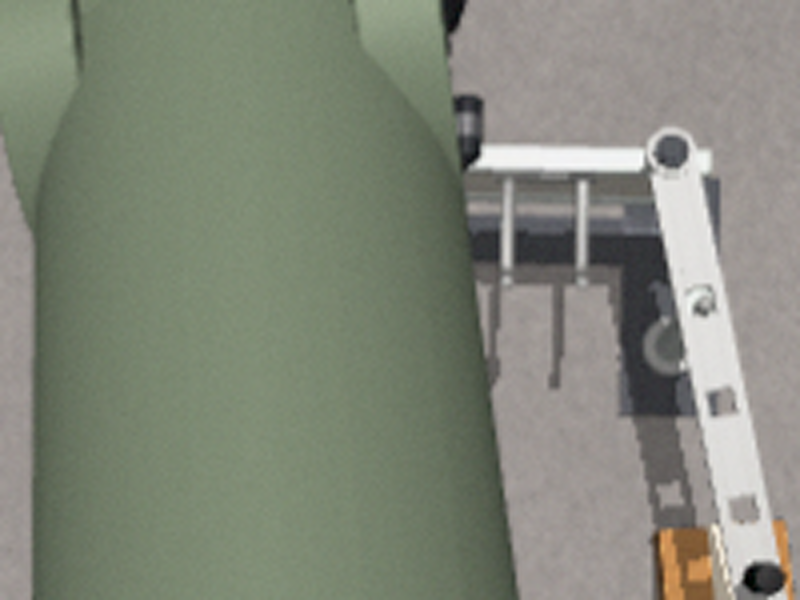

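Both baskets hang upright and the near hole is still on the pin. Back to the knob.

>>> servo_tool(
  targets=[
    [[0, 0, 0], -0.8],
    [[0, 0, 0], -0.8],
    [[0.1, -0.1, 0], -0.74],
    [[0.3, -0.25, 0], 0],
    [[0.5, -0.4, 0], 0],
    [[0.55, -0.45, 0], 0],
    [[0.55, -0.45, 0], 0],
    [[0.55, -0.45, 0], 0],
    [[0.55, -0.45, 0], 0],
    [[0.55, -0.4, 0], 0],
    [[0.4, -0.25, 0], 0],
    [[0.2, -0.1, 0], 0],
  ],
)

```text
clock: 39.48
position: [0.4653, -0.1365, 0.2691]
tool_rot: [3.141, -0.0, -2.987]
force: [0.3, 0.8, 0.2]
grip_width: 0.0428
```

>>> servo_tool(
  targets=[
    [[0.05, -0.05, 0], 0],
    [[0, 0, 0], 0],
    [[0, 0, 0], 0],
  ],
)

```text
clock: 39.85
position: [0.4645, -0.1383, 0.2692]
tool_rot: [3.142, -0.0, -2.985]
force: [-0.2, 0.9, -0.5]
grip_width: 0.0429
```

```bash
python3 -c "
from h import *
go([.4613,-.1418,.24],np.deg2rad(188.9))
c=bot.get_calibration('wrist'); im=bot.grab_frame('wrist'); cv2.imwrite('pics/w23.png',im)
print(proj(c,[[.4613,-.1418,.226]]))"
```

```text
t 39.85 pos [ 0.4645 -0.1383  0.2692] rpy [ 3.142 -0.    -2.985] q7 1.95 F [-0.2  0.9 -0.5] w 0.0429
units [ 0.073 -0.06   0.583] turn 0.01
[[317.70187121 239.6519965 ]]
```

View pics/w23.png

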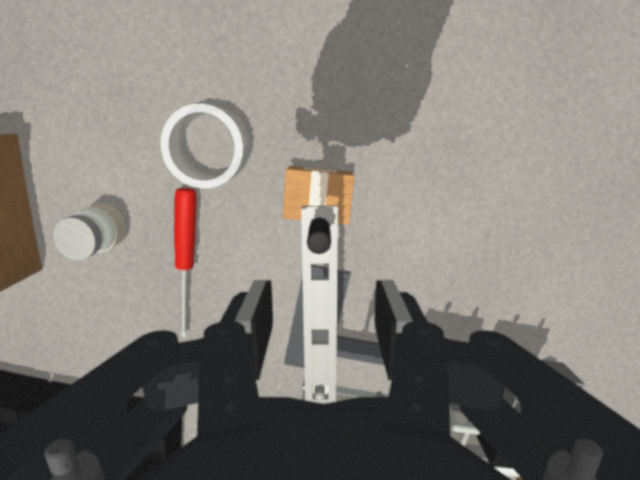

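The knob top is at (319,243), within about 1.5 mm of where I expected it. Descend and grip.

>>> servo_tool(
  targets=[
    [[0.05, -0.05, 0.1], 0],
    [[0, 0, 0.3], 0],
    [[0, 0, 0.35], 0],
    [[0, 0, 0.35], 0],
    [[0, 0, 0.3], 0],
    [[0, 0, 0.25], 0],
    [[0, 0, 0.2], 0],
    [[0, 0, 0.12], 0],
    [[0, 0, 0.07], 0],
    [[0, 0, 0], 0],
    [[0, 0, 0], 0],
  ],
)

```text
clock: 41.28
position: [0.4621, -0.1418, 0.1676]
tool_rot: [-3.141, 0.0, -2.986]
force: [-0.5, -0.0, 0.2]
grip_width: 0.0425
```

>>> servo_tool(
  targets=[
    [[0, 0, 0], 0],
    [[0, 0, 0], 0],
    [[0, 0, 0], 0],
    [[0, 0, 0], 0],
    [[0, 0, 0], 0],
    [[0, 0, 0], 0],
  ],
  gripper=-1,
  newtons=50,
)

```text
clock: 42.02
position: [0.4619, -0.1417, 0.1673]
tool_rot: [-3.142, -0.0, -2.986]
force: [0.4, -0.0, 0.7]
grip_width: 0.0139
```

```bash
python3 - <<'E'
from h import *
q=pv(.134);d=(P-q)/.134
print(q,d,"knob up",q+.203*d,"down",q+.225*d)
go([*(q+.203*d),.232],np.arctan2(d[1],d[0]))
E
```

```text
[ 0.7377185  -0.10484899] [-0.99416789 -0.10784339] knob up [ 0.53590242 -0.12674119] down [ 0.51403072 -0.12911375]
t 42.02 pos [ 0.4619 -0.1417  0.1673] rpy [-3.142 -0.    -2.986] q7 1.98 F [ 0.4 -0.   0.7] w 0.0139
units [-1.508  0.067 -1.294] turn 0.54
```

It's gripped. I'll lift along the reverse of the lowering arc so the hole doesn't bind on the pin.

>>> servo_tool(
  targets=[
    [[-0.015, 0, -0.1], 0],
    [[-0.022, 0, -0.1], 0],
    [[-0.025, 0, -0.1], 0],
    [[-0.028, 0, -0.1], 0],
    [[-0.03, 0, -0.1], 0],
    [[-0.035, 0, -0.1], 0],
    [[-0.038, 0, -0.1], 0],
    [[-0.042, 0, -0.1], 0],
    [[-0.045, 0, -0.1], 0],
    [[-0.05, 0, -0.1], 0],
    [[-0.05, 0, -0.1], 0],
    [[-0.05, 0, -0.1], 0],
  ],
)

```text
clock: 43.52
position: [0.4834, -0.1383, 0.2276]
tool_rot: [-3.142, 0.0, -2.986]
force: [-1.1, 1.5, -2.9]
grip_width: 0.0144
```

>>> servo_tool(
  targets=[
    [[-0.055, 0, -0.1], 0],
    [[-0.055, 0, -0.1], 0],
    [[0, 0, 0], 0],
    [[0, 0, 0], 0],
  ],
)

```text
clock: 44.02
position: [0.4885, -0.1375, 0.2372]
tool_rot: [3.142, -0.0, -2.986]
force: [0.9, 1.2, -2.3]
grip_width: 0.0139
```

```bash
python3 -c "
from h import *
q=pv(.134);d=(P-q)/.134
go([*(q+.2*d),.237],np.arctan2(d[1],d[0]))
im=bot.grab_frame('scene'); crop(im,220,120,420,270,4,'pics/s24.png')
im=bot.grab_frame('top'); crop(im,210,130,410,280,4,'pics/t24.png')"
```

```text
t 44.02 pos [ 0.4885 -0.1375  0.2372] rpy [ 3.142 -0.    -2.986] q7 1.95 F [ 0.9  1.2 -2.3] w 0.0139
units [-1.03   0.063  0.003] turn 0.54
```

View pics/s24.png

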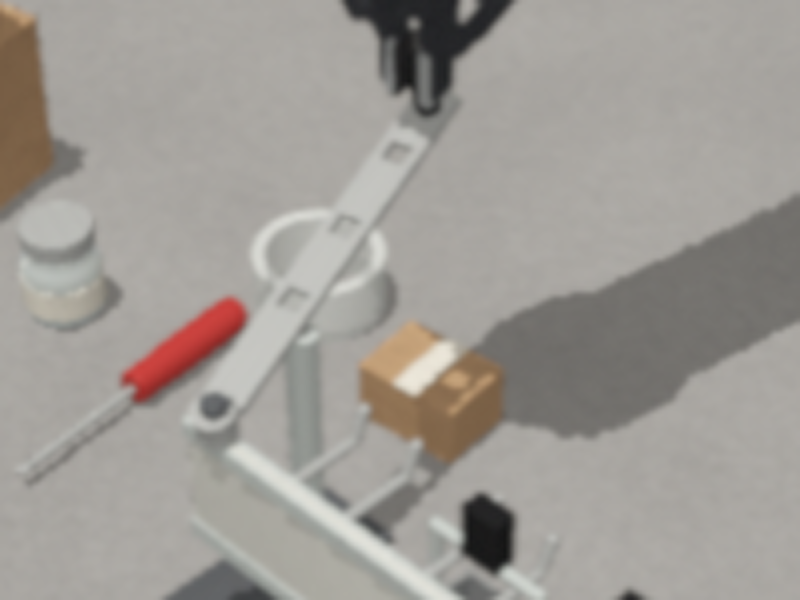

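View pics/t24.png

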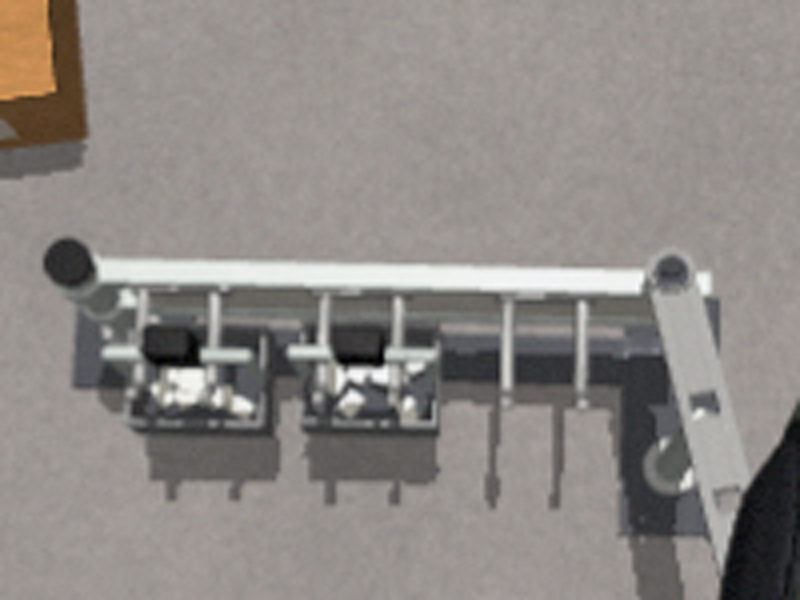

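The bar is free and both baskets hang centred in the top view. I'll push gently towards the middle hole.

>>> servo_tool(
  targets=[
    [[-0.03, 0, 0], 0.04],
    [[-0.06, 0.005, 0], 0.05],
    [[-0.09, 0.005, 0], 0.05],
    [[-0.1, 0.005, 0], 0.05],
    [[-0.1, 0.005, 0], 0.05],
    [[-0.1, 0.005, 0], 0.05],
    [[-0.1, 0.005, 0], 0.05],
    [[-0.1, 0.005, 0], 0.05],
    [[-0.1, 0.005, 0], 0.05],
    [[-0.09, 0.005, 0], 0.05],
    [[-0.07, 0.005, 0], 0.05],
    [[-0.05, 0.005, 0], 0],
  ],
)

```text
clock: 45.62
position: [0.5375, -0.1283, 0.2373]
tool_rot: [-3.142, -0.0, -3.033]
force: [-0.5, 0.8, -1.9]
grip_width: 0.014
```

>>> servo_tool(
  targets=[
    [[-0.03, 0, 0], 0],
    [[-0.01, 0, 0], 0],
    [[0, 0, 0], 0],
    [[0, 0, 0], 0],
    [[0, 0, 0], 0],
    [[0, 0, 0], 0],
  ],
)

```text
clock: 46.38
position: [0.5393, -0.1281, 0.2373]
tool_rot: [-3.142, 0.0, -3.033]
force: [-0.6, 0.8, -3.0]
grip_width: 0.0141
```

```bash
python3 -c "
from h import *
q=pv(.134);d=(P-q)/.134
go([*(q+.2*d),.237],np.arctan2(d[1],d[0]))
im=bot.grab_frame('scene'); crop(im,220,120,420,270,4,'pics/s25.png')
im=bot.grab_frame('top'); crop(im,210,130,410,280,4,'pics/t25.png')"
```

```text
t 46.38 pos [ 0.5393 -0.1281  0.2373] rpy [-3.142  0.    -3.033] q7 1.88 F [-0.6  0.8 -3. ] w 0.0141
units [0.004 0.034 0.006] turn 0.0
```

View pics/s25.png

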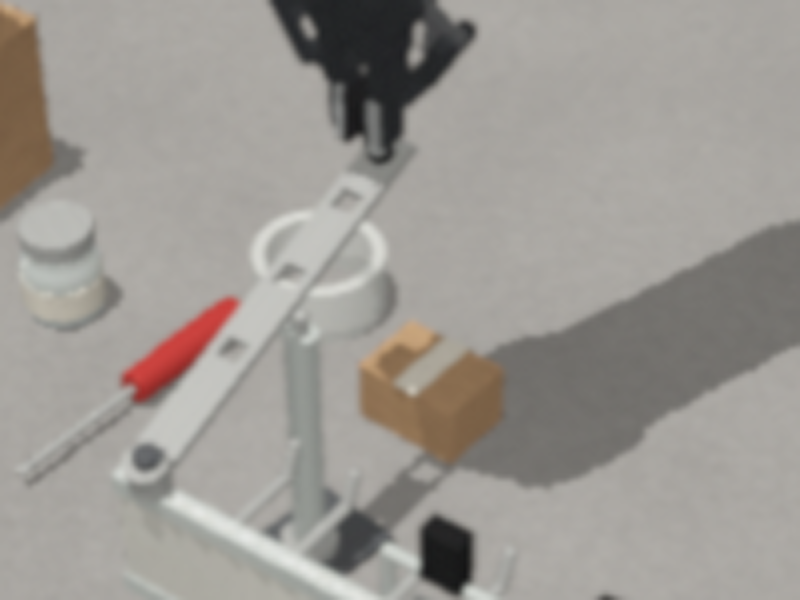

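View pics/t25.png

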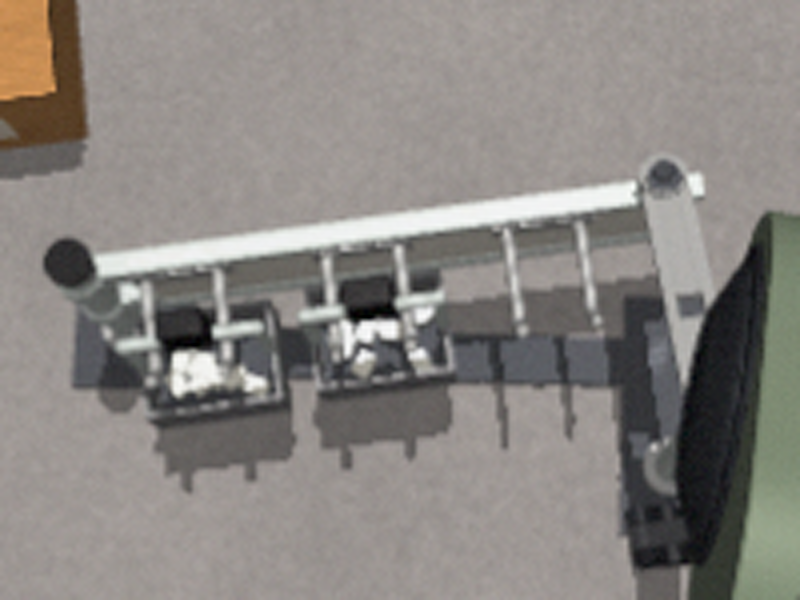

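```bash
python3 - <<'E'
from h import *
x,r=tri([T4(664,174),S4(147,457)]);print("pivot",x,r,"want",pv(.134))
k=bot.observe()["position"][:2]
d=k-x[:2];L=np.hypot(*d);d/=L;print("dist",L,"ang",np.rad2deg(np.arctan2(d[1],d[0]))%360,"hole down at",x[:2]+.134*d,"P",P)
E
```

```text
pivot [ 0.73697617 -0.10402471  0.18829695] [array([-0.,  0.]), array([-0., -0.])] want [ 0.7377185  -0.10484899]
dist 0.19916965385873336 ang 186.9378544291096 hole down at [ 0.60395735 -0.12021093] P [ 0.6045 -0.1193]
```

Within 1 mm of the target. Lower partway along the arc, then check.

>>> servo_tool(
  targets=[
    [[0.05, 0.01, 0.1], 0],
    [[0.052, 0.01, 0.1], 0],
    [[0.05, 0.01, 0.1], 0],
    [[0.048, 0, 0.1], 0],
    [[0.046, 0, 0.1], 0],
    [[0.043, 0, 0.1], 0],
    [[0.04, 0, 0.1], 0],
    [[0, 0, 0], 0],
    [[0, 0, 0], 0],
  ],
)

```text
clock: 47.6
position: [0.5228, -0.1284, 0.2024]
tool_rot: [-3.142, 0.0, -3.033]
force: [-0.8, 0.7, -0.1]
grip_width: 0.014
```

```bash
python3 -c "
from h import *
q=pv(.134);d=(P-q)/.134
go([*(q+.225*d),.167],np.arctan2(d[1],d[0]))
im=bot.grab_frame('scene'); crop(im,220,120,420,270,4,'pics/s26.png')
im=bot.grab_frame('top'); crop(im,210,130,410,280,4,'pics/t26.png')"
```

```text
t 47.60 pos [ 0.5228 -0.1284  0.2024] rpy [-3.142  0.    -3.033] q7 1.89 F [-0.8  0.7 -0.1] w 0.0140
units [0.176 0.004 0.708] turn 0.0
```

View pics/s26.png

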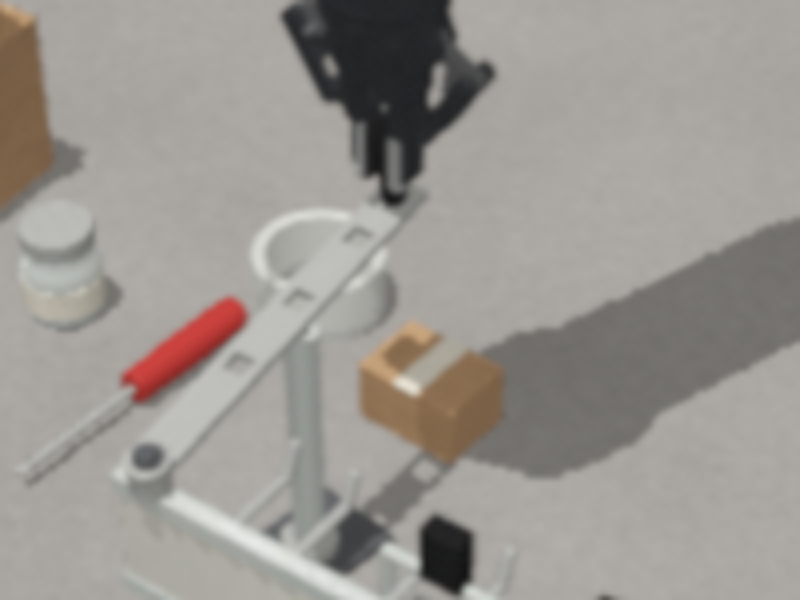

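View pics/t26.png

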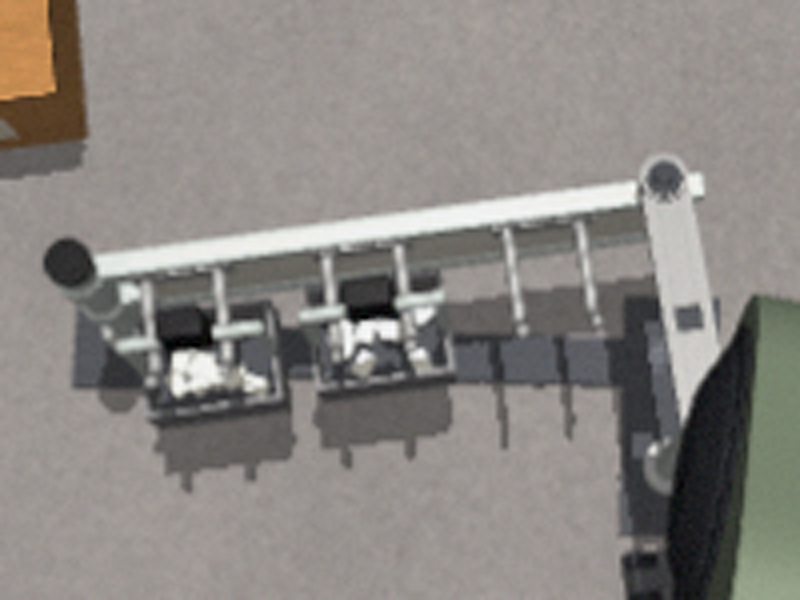

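>>> servo_tool(
  targets=[
    [[0.036, 0, 0.1], 0],
    [[0.033, 0, 0.1], 0],
    [[0.03, 0, 0.1], 0],
    [[0.027, 0, 0.1], 0],
    [[0.024, 0, 0.1], 0],
    [[0.018, 0, 0.1], 0],
    [[0.01, 0, 0.1], 0],
    [[0, 0, 0], 0],
    [[0, 0, 0], 0],
  ],
)

```text
clock: 48.82
position: [0.514, -0.1293, 0.1674]
tool_rot: [-3.142, 0.0, -3.033]
force: [-0.9, 0.5, 1.5]
grip_width: 0.014
```

```bash
python3 -c "
from h import *
q=pv(.134);d=(P-q)/.134
go([*(q+.225*d),.167],np.arctan2(d[1],d[0]))
im=bot.grab_frame('scene'); crop(im,220,120,420,270,4,'pics/s27.png')"
```

```text
t 48.83 pos [ 0.514  -0.1293  0.1674] rpy [-3.142  0.    -3.033] q7 1.90 F [-0.9  0.5  1.5] w 0.0140
units [-0.001  0.005  0.009] turn 0.0
```

View pics/s27.png

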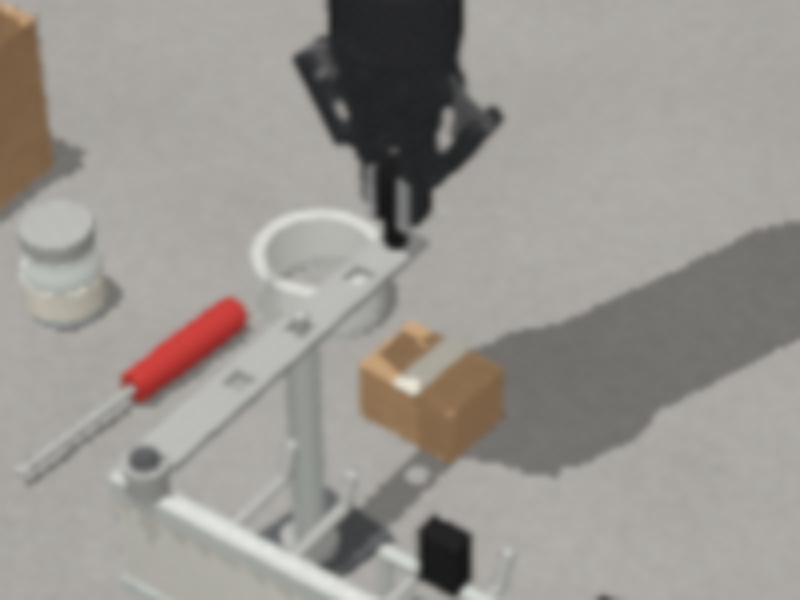

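The pin shows in the middle hole at (300,325). I'll release, rise, back away towards the robot and check.

>>> servo_tool(
  targets=[
    [[0, 0, 0], 0],
    [[0, 0, 0], 0],
    [[0, 0, 0], 0],
    [[0, 0, -0.2], 0],
    [[0, 0, -0.4], 0],
    [[0, 0, -0.6], 0],
    [[0, 0, -0.7], 0],
    [[0, 0, -0.7], 0],
    [[0.3, -0.6, -0.4], 0],
    [[0.3, -0.8, 0], 0],
    [[0.3, -0.8, 0], 0],
    [[0, -0.8, 0], 0],
  ],
  gripper=0,
)

```text
clock: 50.38
position: [0.4846, -0.2849, 0.3186]
tool_rot: [-3.141, 0.001, -3.034]
force: [0.7, 0.4, -0.2]
grip_width: 0.0435
```

>>> servo_tool(
  targets=[
    [[0, -0.8, 0], 0],
    [[0, -0.6, 0], 0],
    [[0, -0.3, 0], 0],
    [[0, 0, 0], 0],
    [[0, 0, 0], 0],
    [[0, 0, 0], 0],
    [[0, 0, 0], 0],
    [[0, 0, 0], 0],
  ],
)

```text
clock: 51.38
position: [0.4947, -0.3676, 0.3174]
tool_rot: [-3.142, 0.0, -3.033]
force: [0.2, -0.7, 0.2]
grip_width: 0.0429
```

```bash
python3 -c "
from h import *
go([.4613,-.1418,.24])
im=bot.grab_frame('scene'); cv2.imwrite('pics/s28f.png',im); crop(im,220,150,420,300,4,'pics/s28.png')
im=bot.grab_frame('top'); cv2.imwrite('pics/t28f.png',im); crop(im,210,130,410,280,4,'pics/t28.png')"
```

```text
t 51.38 pos [ 0.4947 -0.3676  0.3174] rpy [-3.142  0.    -3.033] q7 2.34 F [ 0.2 -0.7  0.2] w 0.0429
units [0.174 4.561 1.549] turn None
```

View pics/s28.png

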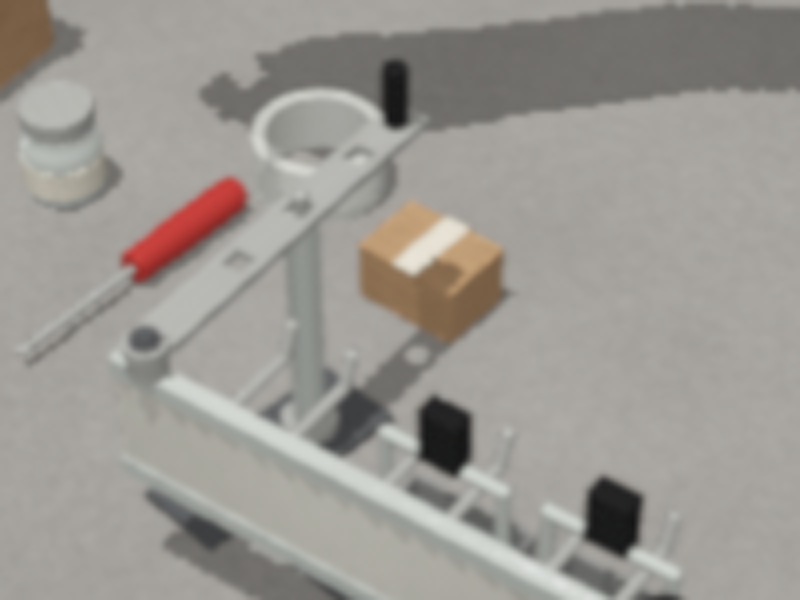

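View pics/t28.png

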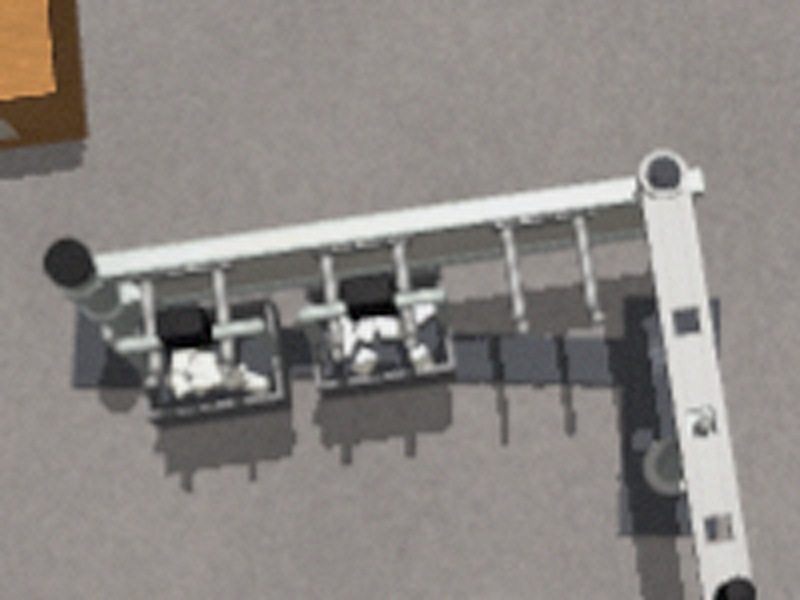

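View pics/s28f.png

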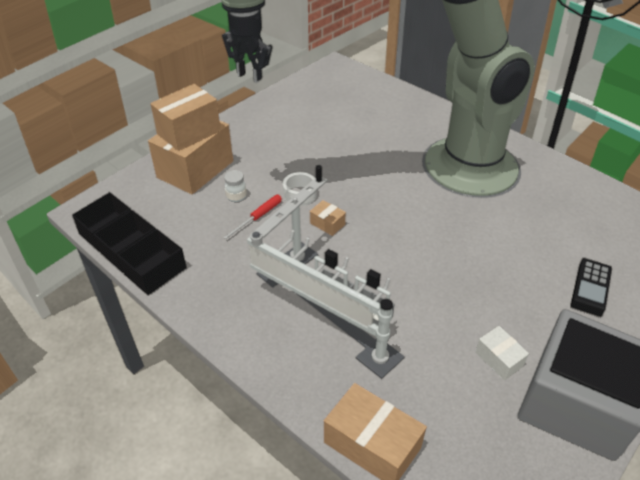

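The pin is in the middle hole and both baskets hang. One numeric check that the bar lies flat, then I'll hand it in.

```bash
python3 - <<'E'
from h import *
S=lambda U,V:(cs,220+(U+.5)/4-.5,150+(V+.5)/4-.5)
for n,a,b in [("near",(686,320),(238,259)),("mid",(703,423),(299,205)),("far",(719,527),(359,154)),("pivot",(663,174),(145,339))]:
    print(n,tri([T4(*a),S(*b)])[0].round(4))
print("P",P)
E
```

```text
near [ 0.6591 -0.1132  0.185 ]
mid [ 0.6045 -0.1198  0.1846]
far [ 0.55   -0.1254  0.1846]
pivot [ 0.7377 -0.1041  0.1871]
P [ 0.6045 -0.1193]
```

```bash
python3 -c "
from workcell import bot
print(bot.job_done(), bot.observe()['clock'])"
```

```text
the job is handed in; nothing more can be done
the job is handed in; nothing more can be done
```

The job is done and handed in at about 51 s. I swung the panel out onto the near hole, hung the two baskets present on hook1 and hook2, then dropped the stay's middle hole over the pin. I saw no third basket.

**Last checks:**
- **Stay:** the middle hole measured (0.6045, −0.1198) against the pin at (0.6045, −0.1193). All three holes read a bar-top height of about 0.185 m, so the bar lies flat.
- **Baskets:** both hung upright on both prongs and looked still, judged by eye only. I did not measure their speed, and none of this was checked against the exact judging limits.
- **Other things:** the cartons, tape roll, jar and driver looked undisturbed in the pictures, and the robot was clear of everything.

**What went wrong on the way:** the first grasp of the knob closed on nothing. The fingertips in the pictures stood about 27 mm above the reported TCP, against the stated "very end of the fingers". I lowered by that much and every grasp after that held. The cameras agreed with each other to about 1–2 mm throughout.

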